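Leak-test coupler onto a tilted test nipple

TASK

Lift the orange hand-held leak tester out of its bench dock, press its coupler squarely, without ramming it, onto the brass test nipple of the tilted enclosure until it snaps over the nipple's head and sits fully home on the steel shoulder, and keep it pressed there against the coupler's spring: finish while still holding it home, since it springs back off as soon as it is let go. Leave the enclosure at its set angle and the screwdriver, dust cap, parts box and zip case where they lie.

Things in the scene. Friction and masses are not known exactly. Their poses are not given: they have to be found in the camera images.
- tester: Hand-held leak tester, 0.3 kg, upright in the dock, coupler down. Origin: centre of the coupler's mouth (lower rim face); z up its axis. Steel coupler sleeve 32 mm across, z = 0 to 40 mm; orange flat-sided body z = 40 to 112 mm, 40 mm along x, 32 mm along y; cap to 115 mm; display on -x. Mouth: bore 21 mm wide, 12 mm deep to a sprung seal; four sprung locking balls 7 mm inside.
- tester_grip (a point): Point on the tester's axis 92 mm above its mouth, the middle of the zone to grip (80 to 98 mm), across the flat y sides (32 mm) or x sides (40 mm); axes as the tester's.
- seal (a joint): Sprung seal inside the coupler: metres it is pushed in, 0 when free, 0.008 with the coupler fully home. Spring: 3 N at first touch plus 1 N per mm, 11 N at home; without push it drives the tester some 8 mm back off the nipple.
- nipple_seat (a point): Centre of the top of the nipple's round steel shoulder (32 mm across) on which the coupler's rim sits when fully home: the tester's origin is then here and the tester's z along this z (the nipple's axis, out of the cover); any turn about it will do. Above it the brass nipple: neck 11 mm thick, head 16 mm thick 12 to 13 mm up, nose tapering to 9 mm at the tip, 20 mm up.
- nipple_tip (a point): Centre of the nipple's flat tip, 20 mm along z from nipple_seat; axes the same. Pressing on: balls meet the head with the mouth 10 mm from home, the seal meets the tip at 8 mm, the push rises to 8 to 10 N at 7 mm, drops to 5 N at 4 mm as the balls snap under the head, then rises to 11 N at home, where the rim stops dead.
- enclosure: Sealed aluminium enclosure, grey cover, 125 x 150 x 48 mm, clamped between the fixture's blue cheeks, tipped 20 to 34 degrees towards the robot's side. Origin on the tilt axis (its y), 24 mm under the cover's outer face; z the cover's normal. Nipple at x = 10, y = 22 mm, its shoulder at z = 32 mm. Stiff clamp: keeps its angle under an ordinary push.
- fixture: Tilting fixture fixed to the bench: dark base plate 170 x 200 x 12 mm and two blue cheeks up to 115 mm high, 86 mm either side of the middle. Origin: centre of the base's underside; z up; at zero yaw the enclosure leans towards -x.
- dock: Black bench dock fixed to the bench, 90 x 90 x 45 mm, with a round pocket 36 mm across and 35 mm deep in its top, in which the tester's coupler stands with 2 mm play all round. Origin: centre of the underside.
- screwdriver: Red-handled screwdriver, 200 mm long, 26 mm thick, lying along its x, handle to -x; origin at mid-length, on its underside. Leave it.
- dust_cap: Red plastic dust cap, 24 mm across, 21 mm high, standing on the bench; origin centre of underside. Leave it.
- parts_box: Small clear box with blue lid, 94 x 69 x 26 mm; origin centre of underside. Leave it.
- zip_case: Black case with red edge, 114 x 184 x 40 mm; origin centre of underside. Leave it.

How it is judged:
On the way, in this order (a step that is already met when the one before it is completed fails the run):
1. the tester is lifted clear of its dock (z of tester in the frame of dock above 0.05 m and contact force between the fingers and tester above 3 N), for 0.1 s.
2. the coupler has snapped over the nipple's head and is fully home, square (z of tester in the frame of nipple_seat below 0.0025 m and distance between tester and nipple_seat below 0.0045 m and angle between the z axis of tester and the z axis of nipple_seat, either way round below 0.09 rad and value of joint seal above 0.005 m), for 0.3 s.
At the end, for the whole second after the job is handed in: The tester's mouth is within 2.5 mm of the nipple's shoulder along its axis and 4.5 mm in all, square to it within 0.09 rad, its seal pushed in more than 5 mm, pressed against the enclosure's nipple with more than 6 N and gripped by the fingers, all through the last second (all of step 2 and contact force between tester and enclosure above 6 N and contact force between the fingers and tester above 3 N); the arm keeps its last pose, push and grip.
It fails at once if the coupler is forced on crooked (seal pushed in over 2 mm while more than 0.17 rad off the nipple's axis) (value of joint seal above 0.002 m and angle between the z axis of tester and the z axis of nipple_seat, either way round above 0.17 rad).
It fails at once if the tester is rammed against the enclosure (over 80 N) (contact force between tester and enclosure above 80 N).
It fails at once if the enclosure is pushed out of its set angle (nipple moved over 6 mm) (distance of nipple_seat from where it was at the start of the episode above 0.006 m).
It fails at once if the screwdriver, dust cap, parts box or zip case is moved by more than 20 mm (distance of any of screwdriver, dust_cap, parts_box, zip_case from where it was at the start of the episode above 0.02 m).
It also fails if it takes over 38 s, if anything falls off the work surface, if the arm or the gripper's body presses on something with over 40 N, if the wrist force passes 120 N, or if a joint passes its speed limit or range.

ROBOT

A 6-joint arm with a two-finger parallel gripper is mounted at the origin on the work surface. World frame = base frame: x ahead of the robot, y to its left, z up, the work surface at z = 0. Lengths are in m, angles in rad, forces in N, time in s.
With the tool pointing down it reaches from about 0.35 to 0.975 m from the base axis. Payload 4.9 kg.
Tool frame: the origin (TCP) lies at the very end of the fingers, on their centre line; the grasp point (between the pads) lies 19 mm behind it; z points along the fingers, y is the direction in which the jaws open and shut (so a half turn about z gives the same grasp; the last joint's range is limited). The gripper opens to 85 mm and grips with 20 to 120 N. Pads are 22 mm wide; open, the fingers measure 114 mm over their backs; the gripper's body (76 mm by 85 mm) begins 54 mm behind the grasp point. The pads swing forward as they close: fully open they stand 13 mm farther back than shut.
Start: joints at [1.036, 0.053, 1.613, -0, 1.476, -0.119], TCP at [0.252, 0.572, 0.231] pointing down, gripper open.
Joint ranges: [-3.01, 3.01], [-1.01, 2.22], [0.06, 2.58], [-1.02, 4.17], [0.09, 2.62], [-3.14, 3.14]. Speed limits (rad/s): [2.57, 2.57, 3.14, 3.14, 3.14, 3.14].

INTERFACE

Orientations are given as a rotation vector (axis times angle).
In Python, from station import ctrl gives the robot as it stands.
- The arm moves only by the tool apply_moves, never from a script. Its argument "deltas" is a list of rows, each a list of 5 numbers: the shift along the tool's x, y, z in m, then the turn about the tool's z in rad, then the gripper's target within -1 to 1 (fully open at 1, half-way at 0, shut at -1). A call has exactly 8 rows; each row shifts and turns the pose as measured when the row begins, along the tool's axes as they then stand; what a row does not reach is not made up. A row lasts 1/8 s, in which the tool goes at most 62.5 mm and 10.7 degrees, less where a joint would pass 70% of its speed; a pose out of reach is approached as far as the arm can. A call with a gripper value outside its range is refused whole. The fingers move at their own pace and stop on an object; "grip_force" is the grip in N (left out, the last holds). Time passes only in rows, so rows that do not move let the fingers close, or fill a call up. It gives the time, the measured TCP pose, the force and the opening at its end, in the units of the state.
- ctrl.get_obs(): the state, without advancing time (a new reading comes with each control period).
- ctrl.get_image(name): name is "scene" or "top"; returns a dict with "img" (384x512x3 uint8, red, green, blue), "range_z" (384x512 float32, m along the optical axis (not along the pixel's ray), 0 where there is no reading), "mtx" (3x3 intrinsics, pixels), "k1" (the pictures are not rectified: a ray, as slopes to the right and down, at radius r is drawn at 1 + k1 r^2 times it, then the intrinsics apply), "eye" and "attitude" of the camera in the world. Camera axes: x right, y down, z forward; pixel columns grow to the right and rows downward; lengths in m; the calibration is good to about 2 mm. A picture is of the moment at which its call begins.
- ctrl.finish_job(): hands the job in, once; it reports no verdict.
Trained networks look in a picture, given as the dict that the camera call returned (one of the last four; its "shot" number tells which), for a name from the list of things; names that differ only in an ending like _2 or _b are one class to them, and where a whole thing is asked for, a point or a joint stands for the part that bears it (a point fixed in the world has none). Each returns a list of dicts, best first, with "confidence" (0 to 1); they miss things now and then, are a little off and sometimes report something else, mostly with a low value. They report only what shows in the picture. A call takes as long as a camera call.
- ctrl.search_frame(picture, target): "extent" ([left, top, width, height] in pixels, round what is visible of it).
- ctrl.spot_point(picture, target): "uv" ([column, row] in pixels: a listed point, or the origin of a listed thing).
The state is a dict: "t": time; "q": joint angles; "dq": joint speeds; "effort": joint torques, N m; "tool_pos": TCP position; "tool_rot": TCP orientation; "contact_force": force on the tool from outside, world axes, zero at the start; "wrist_torque": the same for the moment, N m; "opening": finger opening in m.
Only numpy, scipy, OpenCV 4.12 (cv2) and the standard library are available. Lean on these libraries where they do the work, as an engineer would, in place of code of your own. Each camera call takes 0.05 s, during which the arm holds its last target.

## Working session

There is one attempt and no reset: what is moved stays moved. The work goes in short steps, Python scripts to look and compute and a tool call to move; the robot and the scene stay as the last step left them, time stands still between calls to the robot, and variables do not carry over. Pictures are saved under pics/ and viewed, and the job is handed in when it is done.

Besides the shell and the picture viewer there is one more tool, called after "Call:" as name(argument=value, ...), one argument or row to a line, values as JSON. apply_moves: Moves the arm, as the interface text tells. Its arguments: {"type":"object","properties":{"deltas":{"type":"array"},"grip_force":{"type":"number"}},"required":["deltas"]}

```bash
ls; mkdir -p pics
cat > h.py <<'E'
import numpy as np, cv2, pickle
from scipy.spatial.transform import Rotation as R
from station import ctrl
def att(p):
    a=np.array(p['attitude'],float)
    return a if a.shape==(3,3) else (R.from_rotvec(a).as_matrix() if a.size==3 else R.from_quat(a).as_matrix())
def ray(p,u,v):
    K=np.array(p['mtx']); d=np.array([(u-K[0,2])/K[0,0],(v-K[1,2])/K[1,1]])
    s=d.copy()
    for _ in range(30): s=d/(1+p['k1']*(s@s))
    return np.array([s[0],s[1],1.])
def world(p,u,v,z=None):
    z=p['range_z'][int(round(v)),int(round(u))] if z is None else z
    return np.array(p['eye'])+att(p)@(ray(p,u,v)*z)
def cloud(p):
    K=np.array(p['mtx']); h,w=p['range_z'].shape
    u,v=np.meshgrid(np.arange(w),np.arange(h))
    d=np.stack([(u-K[0,2])/K[0,0],(v-K[1,2])/K[1,1]],-1); s=d.copy()
    for _ in range(30): s=d/(1+p['k1']*(s**2).sum(-1,keepdims=True))
    X=np.concatenate([s,np.ones((h,w,1))],-1)*p['range_z'][...,None]
    return X@att(p).T+np.array(p['eye'])
def proj(p,X):
    c=att(p).T@(np.array(X)-np.array(p['eye'])); s=c[:2]/c[2]; s=s*(1+p['k1']*(s@s)); K=np.array(p['mtx'])
    return K[0,0]*s[0]+K[0,2],K[1,1]*s[1]+K[1,2]
def save(p,name,f=None): 
    im=cv2.cvtColor(p['img'],cv2.COLOR_RGB2BGR)
    cv2.imwrite('pics/'+name+'.png',im); pickle.dump(p,open('/tmp/'+name+'.pkl','wb'))
def obs():
    o=ctrl.get_obs(); Rm=R.from_rotvec(o['tool_rot']).as_matrix()
    print('t',o['t'],'q',np.round(o['q'],3),'pos',np.round(o['tool_pos'],4),'\nR',np.round(Rm,3).tolist(),'F',np.round(o['contact_force'],2),'M',np.round(o['wrist_torque'],2),'open',o['opening'])
    return o,Rm
E
python3 - <<'E'
from h import *
o,_=obs()
for n in ('scene','top'):
    p=ctrl.get_image(n); save(p,n+'0'); print(n,p['eye'],p['attitude'],p['mtx'],p['k1'],p.get('shot'))
    for t in ('tester','tester_grip','nipple_seat','nipple_tip','enclosure','fixture','dock','screwdriver','dust_cap','parts_box','zip_case'):
        try: a=[(np.round(d['uv'],1).tolist(),round(d['confidence'],2)) for d in ctrl.spot_point(p,t)[:2]]
        except Exception as e: a=e
        print(n,t,a)
print(ctrl.get_obs()['t'])
E
```

```text
pics
t 0.0 q [ 1.036  0.053  1.614 -0.     1.476 -0.119] pos [0.2521 0.5712 0.23  ] 
R [[-0.915, 0.404, -0.001], [0.404, 0.915, -0.002], [0.0, -0.002, -1.0]] F [ 0.68 -0.    0.19] M [-0.01 -0.02 -0.04] open 0.08526990364397415
scene [ 1.10957575 -0.01737942  0.54148296] [-1.76633022 -1.66187093  0.77268903] [[366.32122654   0.         255.44133177]
 [  0.         366.32122654 189.21237312]
 [  0.           0.           1.        ]] -0.08621025838375679 1
scene tester [([353.0, 197.7], 0.72)]
scene tester_grip [([358.9, 160.1], 0.87)]
scene nipple_seat [([144.3, 154.8], 0.82), ([350.2, 202.1], 0.58)]
scene nipple_tip [([139.3, 147.8], 0.77)]
scene enclosure [([134.0, 168.6], 0.69), ([352.0, 201.3], 0.21)]
scene fixture [([138.4, 146.9], 0.59), ([141.3, 201.8], 0.58)]
scene dock [([353.1, 201.9], 0.72)]
scene screwdriver [([256.7, 178.3], 0.65)]
scene dust_cap [([270.8, 242.9], 0.48)]
scene parts_box [([170.3, 294.2], 0.92)]
scene zip_case [([323.3, 294.0], 0.94), ([169.0, 295.6], 0.26)]
top [ 0.56748797 -0.00451519  0.89533059] [-2.17339255  2.20824019 -0.06188993] [[398.7428251    0.         252.98956681]
 [  0.         398.7428251  195.59985621]
 [  0.           0.           1.        ]] -0.1435701398588086 2
top tester [([157.7, 230.1], 0.95), ([368.4, 247.8], 0.4)]
top tester_grip [([147.9, 232.8], 0.74), ([316.4, 136.3], 0.73)]
top nipple_seat [([363.1, 248.5], 0.63)]
top nipple_tip [([367.1, 255.2], 0.79), ([246.1, 262.4], 0.66)]
top enclosure [([368.7, 248.1], 0.97)]
top fixture [([359.1, 246.1], 0.62), ([363.2, 249.7], 0.35)]
top dock [([158.7, 231.0], 0.63), ([367.8, 254.2], 0.24)]
top screwdriver [([246.4, 267.7], 0.85)]
top dust_cap [([243.3, 179.6], 0.62)]
top parts_box [([313.6, 137.4], 0.8)]
top zip_case [([208.4, 133.7], 0.86)]
1.2
```

Run:
```python
import cv2
for n in('scene0','top0'):
    im=cv2.imread(f'pics/{n}.png'); cv2.imwrite(f'pics/{n}b.png',cv2.resize(im,None,fx=1.5,fy=1.5,interpolation=cv2.INTER_CUBIC))
```

```text
(no output)
```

View pics/scene0b.png

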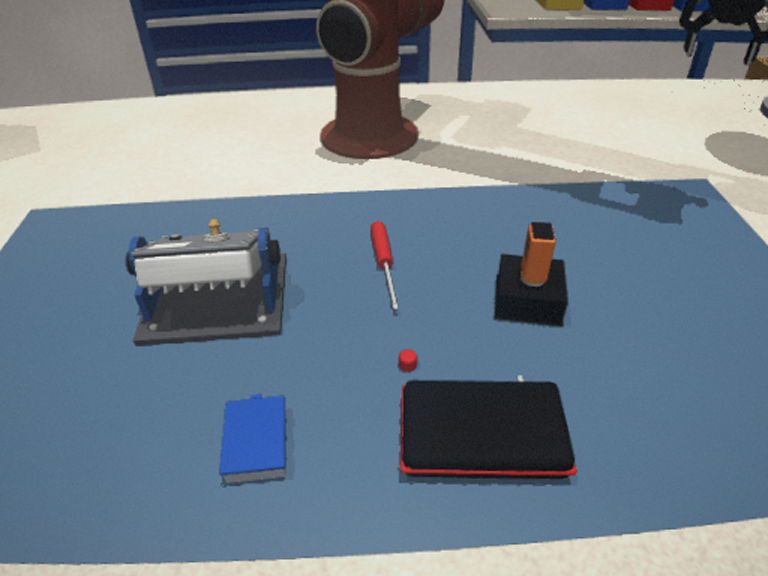

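View pics/top0b.png

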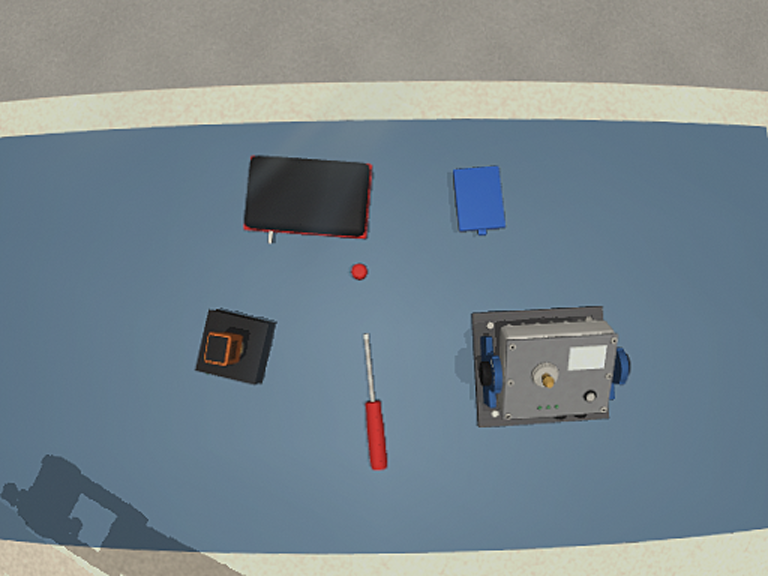

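```bash
cat > m.py <<'E'
from h import *
P={n:pickle.load(open(f'/tmp/{n}0.pkl','rb')) for n in('scene','top')}
C={n:cloud(p) for n,p in P.items()}
# cover plane from top picture
p=P['top'];c=C['top']
poly=np.array([[338,226],[405,224],[405,275],[340,277]])
m=np.zeros(p['img'].shape[:2],np.uint8);cv2.fillPoly(m,[poly],1)
X=c[(m>0)&(p['range_z']>0)]
rng=np.random.default_rng(0);best=None
for _ in range(500):
    a=X[rng.choice(len(X),3,False)];n=np.cross(a[1]-a[0],a[2]-a[0]);n/=np.linalg.norm(n)
    i=abs((X-a[0])@n)<.002
    if best is None or i.sum()>best.sum():best=i
Y=X[best];c0=Y.mean(0);n=np.linalg.svd(Y-c0)[2][2];n*=np.sign(n[2])
print('cover',len(X),best.sum(),'n',n,'tilt',np.degrees(np.arccos(n[2])),'az',np.degrees(np.arctan2(n[1],n[0])),'c0',c0,'rms',((Y-c0)@n).std())
# nipple: intersect seat/tip rays with planes at height 8 mm/28 mm over cover
def hit(p,u,v,h):
    e=np.array(p['eye']);d=att(p)@ray(p,u,v);return e+d*(((c0-e)@n+h)/(d@n))
print('top seat',hit(p,363.1,248.5,.008),'tip',hit(p,367.1,255.2,.028))
q=P['scene'];print('scene seat',hit(q,144.3,154.8,.008),'tip',hit(q,139.3,147.8,.028))
# points higher than 15mm above cover near
h=(c-c0)@n; s=(h>.012)&(h<.035)&(m>0); print('nipple pts',s.sum(),c[s].mean(0) if s.any() else 0, np.round(h[s]*1e3).tolist())
# tester top
for nm in('top','scene'):
    p=P[nm];cc=C[nm]
    z=cc[...,2]
    s=(cc[...,1]>.13)&(cc[...,1]<.4)&(cc[...,0]>.35)&(cc[...,0]<.7)&(z>.1)&(z<.14)
    W=cc[s];print(nm,'tester',len(W),W.min(0),W.max(0),W.mean(0))
    s2=s&(z>np.percentile(W[:,2],95)-.004);W=cc[s2];r=cv2.minAreaRect(W[:,:2].astype(np.float32)*1000);print(len(W),W.mean(0),r)
    s=(cc[...,1]>.13)&(cc[...,1]<.4)&(cc[...,0]>.35)&(cc[...,0]<.7)&(z>.035)&(z<.055)
    W=cc[s];r=cv2.minAreaRect(W[:,:2].astype(np.float32)*1000);print('dock',r,W[:,2].mean())
for k,u,v in (('screwdriver',246.4,267.7),):
    print(k,world(P['top'],u,v))
E
python3 m.py
```

```text
cover 3468 2816 n [-0.46970411 -0.0173597   0.88265321] tilt 28.035906152065742 az -177.883380235088 c0 [ 0.49955209 -0.24165992  0.10137906] rms 0.0009480590087199427
top seat [ 0.50509669 -0.21908345  0.11383724] tip [ 0.49323337 -0.2222648   0.13012055]
scene seat [ 0.48284129 -0.22394737  0.10189836] tip [ 0.51619256 -0.2190877   0.14240078]
nipple pts 55 [ 0.49599918 -0.21993329  0.12663069] [12.0, 14.0, 14.0, 16.0, 15.0, 19.0, 22.0, 20.0, 22.0, 22.0, 16.0, 21.0, 22.0, 23.0, 22.0, 23.0, 21.0, 20.0, 21.0, 24.0, 23.0, 25.0, 27.0, 25.0, 23.0, 23.0, 23.0, 24.0, 26.0, 24.0, 28.0, 28.0, 27.0, 25.0, 20.0, 26.0, 29.0, 29.0, 26.0, 28.0, 28.0, 27.0, 22.0, 24.0, 28.0, 28.0, 28.0, 27.0, 27.0, 22.0, 27.0, 29.0, 29.0, 26.0, 28.0]
top tester 375 [0.52080346 0.19274084 0.10029253] [0.5643772  0.22803938 0.12840746] [0.5437673  0.20713724 0.12214832]
225 [0.54395634 0.2097421  0.12557241] ((544.0159912109375, 210.1890869140625), (26.891807556152344, 34.24245071411133), 78.42931365966797)
dock ((544.715576171875, 210.4461212158203), (91.0416030883789, 90.24002075195312), 75.7413101196289) 0.0453265891074342
scene tester 391 [0.52638678 0.19083684 0.10029459] [0.5673508  0.22726265 0.12830682] [0.55375927 0.20627479 0.11868971]
166 [0.54641768 0.20911011 0.12628607] ((544.717529296875, 209.20941162109375), (28.732240676879883, 36.74441146850586), 79.51900482177734)
dock ((545.488525390625, 210.895263671875), (90.07587432861328, 94.01366424560547), 76.38953399658203) 0.04531139483041678
screwdriver [0.46129506 0.01357897 0.02255887]
```

```bash
cat > m2.py <<'E'
exec(open('m.py').read().split('# tester top')[0])
ex=np.cross([0,1,0],n);ex/=np.linalg.norm(ex);ey=np.cross(n,ex)
for nm in('top','scene'):
    cc=C[nm];d=cc-c0;h=d@n;A=d@ex;B=d@ey
    s=(abs(h)<.003)&(abs(A)<.1)&(abs(B)<.11)&(P[nm]['range_z']>0)
    S=s.astype(np.uint8);S=cv2.morphologyEx(S,cv2.MORPH_OPEN,np.ones((3,3)))
    k,l,st,_=cv2.connectedComponentsWithStats(S);i=1+st[1:,4].argmax();s=l==i
    pts=np.stack([A[s],B[s]],1).astype(np.float32)*1000
    r=cv2.minAreaRect(pts);cen=c0+ex*r[0][0]/1e3+ey*r[0][1]/1e3
    print(nm,s.sum(),r,'pct',np.percentile(pts,[.5,99.5],axis=0),'cen',cen,'mean h',h[s].mean())
    # shoulder points h 5..10 and tip points
    for lo,hi in((.0055,.0105),(.0105,.020),(.020,.026),(.026,.031)):
        q=(h>lo)&(h<hi)&(abs(A)<.04)&(abs(B-.022)<.03)
        print('  h',lo,q.sum(),'A med/mean',np.median(A[q])*1e3,'B',np.median(B[q])*1e3,'rangeA',np.ptp(A[q])*1e3 if q.any() else 0,(A[q].min()+A[q].max())*500 if q.any() else 0,(B[q].min()+B[q].max())*500 if q.any() else 0)
for nm,(u,v) in (('top',(365,250)),('scene',(142,151))):
    im=cv2.imread(f'pics/{nm}0.png')[v-30:v+30,u-40:u+40]
    cv2.imwrite(f'pics/{nm}0z.png',cv2.resize(im,None,fx=9,fy=9,interpolation=cv2.INTER_NEAREST))
E
python3 m2.py
```

```text
cover 3468 2816 n [-0.46970411 -0.0173597   0.88265321] tilt 28.035906152065742 az -177.883380235088 c0 [ 0.49955209 -0.24165992  0.10137906] rms 0.0009480590087199427
top seat [ 0.50509669 -0.21908345  0.11383724] tip [ 0.49323337 -0.2222648   0.13012055]
scene seat [ 0.48284129 -0.22394737  0.10189836] tip [ 0.51619256 -0.2190877   0.14240078]
nipple pts 55 [ 0.49599918 -0.21993329  0.12663069] [12.0, 14.0, 14.0, 16.0, 15.0, 19.0, 22.0, 20.0, 22.0, 22.0, 16.0, 21.0, 22.0, 23.0, 22.0, 23.0, 21.0, 20.0, 21.0, 24.0, 23.0, 25.0, 27.0, 25.0, 23.0, 23.0, 23.0, 24.0, 26.0, 24.0, 28.0, 28.0, 27.0, 25.0, 20.0, 26.0, 29.0, 29.0, 26.0, 28.0, 28.0, 27.0, 22.0, 24.0, 28.0, 28.0, 28.0, 27.0, 27.0, 22.0, 27.0, 29.0, 29.0, 26.0, 28.0]
top 3309 ((-3.7352371215820312, -0.6578826904296875), (126.50399780273438, 148.5931854248047), 2.1462531089782715) pct [[-65.12853043 -73.21647614]
 [ 59.61904716  73.30676697]] cen [ 0.49626004 -0.24231771  0.09961426] mean h 7.6251987273984456e-06
  h 0.0055 138 A med/mean 11.38598912667806 B 25.27946233691907 rangeA 34.06221558071302 7.506422496283234 22.018042531
[... 443 characters left out ...]
25.059326171875, 181.34349060058594), 1.4210436344146729) pct [[-58.61928963 -88.57375801]
 [ 62.99528648  87.68688828]] cen [ 0.49947033 -0.2424135   0.10132074] mean h 0.00043453474891514803
  h 0.0055 51 A med/mean 16.25970266797061 B 24.427404906905196 rangeA 24.187039444319005 10.961848143400788 21.343433019511636
  h 0.0105 27 A med/mean 11.594060265710064 B 22.596041478454502 rangeA 6.4308591757947315 11.202218862645886 21.360554508687237
  h 0.02 23 A med/mean 11.909265789618743 B 22.659284417890014 rangeA 6.287446016639072 11.750039839818694 22.351816774231175
  h 0.026 11 A med/mean 10.42036528387761 B 22.464523532862966 rangeA 6.8087013248223585 8.987399412682107 22.35816092382946
```

```bash
python3 -c "
import cv2,numpy as np
a=cv2.imread('pics/top0z.png');b=cv2.imread('pics/scene0z.png');
print(a.shape);cv2.imwrite('pics/z.png',cv2.resize(np.vstack([a,b]),(400,600)))"
```

```text
(540, 720, 3)
```

View pics/top0z.png

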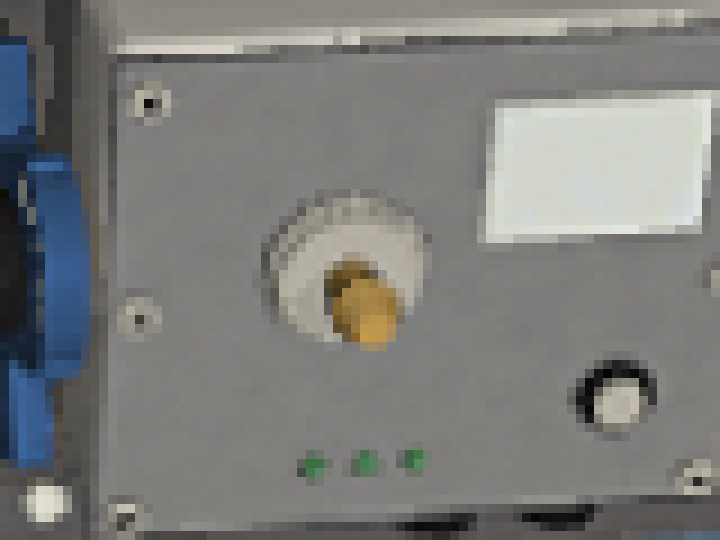

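View pics/scene0z.png

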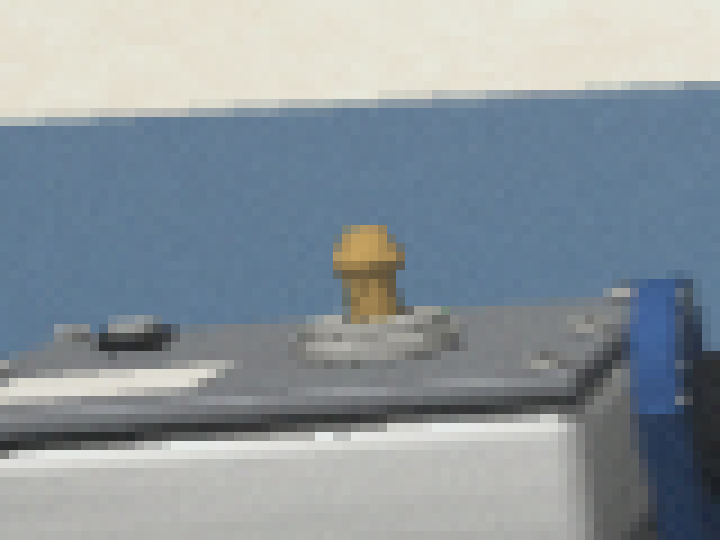

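```bash
cat > m3.py <<'E'
import io,contextlib
with contextlib.redirect_stdout(io.StringIO()): exec(open('m2.py').read())
def ab(X): return np.round([(X-c0)@ex*1e3,(X-c0)@ey*1e3],1)
t,s=P['top'],P['scene']
print('tip top',ab(hit(t,366.2,255.9,.028)),'seat',ab(hit(t,363.7,251.0,.008)))
sd=hit(t,363.7,251.0,.008)
for A,B in((8,21.5),(8,23),(7,22),(9,22)):
    X=c0+ex*A/1e3+ey*B/1e3
    print(A,B,'seat',X+n*.008,'tip',X+n*.028,'top px',np.round(proj(t,X+n*.008),1),np.round(proj(t,X+n*.028),1),'scene px',np.round(proj(s,X+n*.008),1),np.round(proj(s,X+n*.028),1))
print(ex,ey,n)
E
python3 m3.py
```

```text
tip top [ 6.4 21.5] seat [ 4.8 20.8]
8 21.5 seat [ 0.50268141 -0.22030204  0.11252797] tip [ 0.49328733 -0.22064924  0.13018104] top px [363.5 249.7] [366.3 255.2] scene px [143.2 156.2] [142.  146.3]
8 23 seat [ 0.50266918 -0.21880227  0.11255096] tip [ 0.49327509 -0.21914946  0.13020403] top px [362.8 249.7] [365.5 255.2] scene px [144.  156.1] [142.8 146.3]
7 22 seat [ 0.50179454 -0.21980212  0.11206586] tip [ 0.49240046 -0.22014931  0.12971893] top px [363.2 250.1] [366.  255.6] scene px [143.6 156.1] [142.4 146.3]
9 22 seat [ 0.50356012 -0.21980212  0.11300541] tip [ 0.49416603 -0.22014931  0.13065848] top px [363.4 249.2] [366.1 254.8] scene px [143.3 156.2] [142.1 146.4]
[ 0.88278624 -0.          0.4697749 ] [-0.00815515  0.99984931  0.0153249 ] [-0.46970411 -0.0173597   0.88265321]
```

Call:
apply_moves(
  deltas=[
    [-0.052, -0.0266, 0.004, 0, 1],
    [-0.052, -0.0266, 0.004, 0, 1],
    [-0.052, -0.0266, 0.004, 0, 1],
    [-0.052, -0.0266, 0.004, 0, 1],
    [-0.052, -0.0266, 0.004, 0, 1],
    [-0.052, -0.0266, 0.004, 0, 1],
    [-0.052, -0.0266, 0.004, 0, 1],
    [-0.05, -0.0266, 0.004, 0, 1],
  ],
  grip_force=30,
)

```text
t: 2.2
tool_pos: [0.5532, 0.2035, 0.2004]
tool_rot: [0.635, 3.073, 0.008]
contact_force: [0.4, 1.9, 0.6]
opening: 0.0855
```

```bash
cat >> h.py <<'E'
def plan(target,az=None):
    o,Rm=obs(); d=Rm.T@(np.array(target)-o['tool_pos']); a=np.degrees(np.arctan2(Rm[1,1],Rm[0,1]))
    print('az_y',a,'tilt',np.degrees(np.arccos(-Rm[2,2])),'delta tool',np.round(d,4), 'turn',None if az is None else np.radians(-(az-a)))
E
python3 -c "
from h import *
plan([.5445,.2098,.15],78.4)
p=ctrl.get_image('top');save(p,'top1')"
```

```text
t 2.2 q [ 0.225 -0.014  1.733  0.003  1.417 -0.939] pos [0.5532 0.2035 0.2004] 
R [[-0.918, 0.396, 0.005], [0.396, 0.918, 0.004], [-0.003, 0.006, -1.0]] F [0.36 1.86 0.62] M [-0.01 -0.05  0.04] open 0.08549355262705664
az_y 66.66428834819285 tilt 0.3732745207597115 delta tool [0.0106 0.002  0.0503] turn -0.20482680838869713
```

View pics/top1.png

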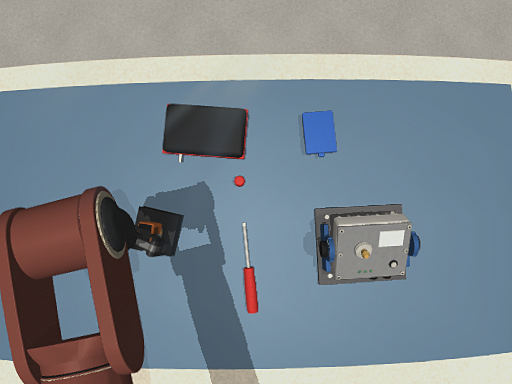

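Call:
apply_moves(
  deltas=[
    [0.0106, 0.002, 0.0, 0, 1],
    [0, 0, 0.0, -0.1, 1],
    [0, 0, 0.0, -0.1, 1],
    [0, 0, 0.025, 0, 1],
    [0, 0, 0.025, 0, 1],
    [0, 0, 0, 0, 1],
    [0, 0, 0, 0, 1],
    [0, 0, 0, 0, 1],
  ],
)

```text
t: 3.25
tool_pos: [0.5441, 0.2105, 0.152]
tool_rot: [0.312, 3.116, 0.005]
contact_force: [0.6, 0.1, -0.6]
opening: 0.0856
```

```bash
python3 -c "
from h import *
plan([.5445,.2098,.079],78.4)
p=ctrl.get_image('scene');save(p,'scene2')
im=p['img'][90:240,280:460,::-1];cv2.imwrite('pics/scene2z.png',cv2.resize(im,None,fx=4,fy=4))"
```

```text
t 3.25 q [ 0.242  0.01   1.792 -0.     1.329 -1.129] pos [0.5441 0.2105 0.152 ] 
R [[-0.98, 0.198, 0.01], [0.199, 0.98, 0.002], [-0.009, 0.004, -1.0]] F [ 0.64  0.08 -0.57] M [-0.02 -0.    0.  ] open 0.08559000614679654
az_y 78.5509775241776 tilt 0.5866097981049704 delta tool [ 0.0002 -0.0009  0.073 ] turn 0.0026350548934083113
```

View pics/scene2z.png

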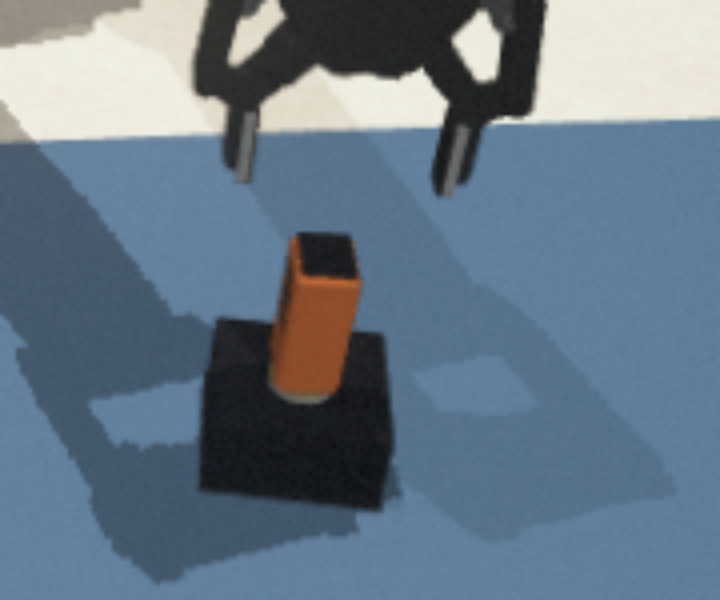

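Call:
apply_moves(
  deltas=[
    [0, -0.0007, 0.025, 0, 1],
    [0, 0, 0.025, 0, 1],
    [0, 0, 0.023, 0, 1],
    [0, 0, 0, 0, -1],
    [0, 0, 0, 0, -1],
    [0, 0, 0, 0, -1],
    [0, 0, 0, 0, -1],
    [0, 0, 0, 0, -1],
  ],
  grip_force=30,
)

```text
t: 4.3
tool_pos: [0.5499, 0.2111, 0.0859]
tool_rot: [0.312, 3.104, 0.012]
contact_force: [0.1, 0.2, -4.3]
opening: 0.0317
```

```bash
python3 -c "
from h import *
plan([.5445,.2098,.106],78.4)
p=ctrl.get_image('scene');save(p,'scene3')
im=p['img'][90:240,280:460,::-1];cv2.imwrite('pics/scene3z.png',cv2.resize(im,None,fx=4,fy=4))"
```

```text
t 4.3 q [ 2.400e-01  8.600e-02  1.831e+00 -1.000e-03  1.200e+00 -1.130e+00] pos [0.5499 0.2111 0.0859] 
R [[-0.98, 0.199, 0.023], [0.199, 0.98, 0.005], [-0.022, 0.01, -1.0]] F [ 0.11  0.19 -4.29] M [-0.02  0.03  0.02] open 0.0316726136819827
az_y 78.52949547776997 tilt 1.3511081921467052 delta tool [ 0.0046 -0.0022 -0.0202] turn 0.002260122453529003
```

View pics/scene3z.png

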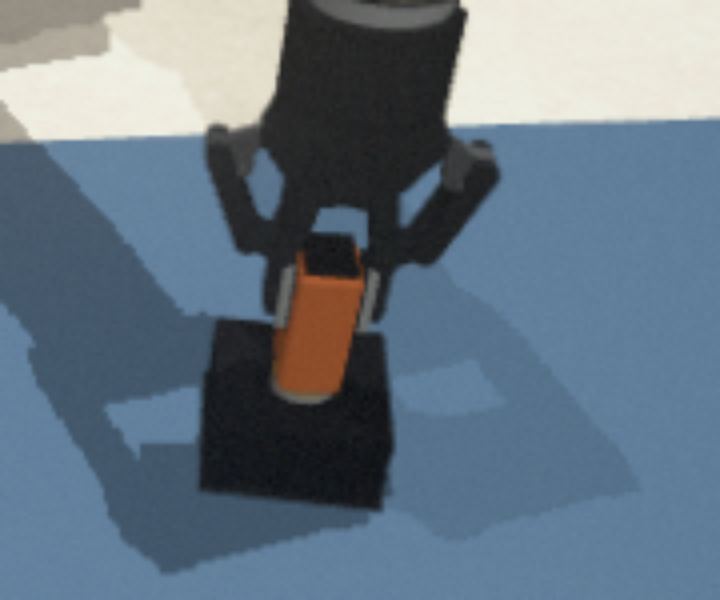

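Call:
apply_moves(
  deltas=[
    [0, 0, -0.01, 0, -1],
    [0, 0, -0.01, 0, -1],
    [0, 0, -0.006, 0, -1],
    [0, 0, 0, 0, -1],
    [0, 0, 0, 0, -1],
    [0, 0, 0, 0, -1],
    [0, 0, 0, 0, -1],
    [0, 0, 0, 0, -1],
  ],
)

```text
t: 5.35
tool_pos: [0.5487, 0.2108, 0.113]
tool_rot: [0.312, 3.105, 0.011]
contact_force: [0.1, -0.2, -3.4]
opening: 0.0316
```

```bash
cat > face.py <<'E'
from h import *
import sys
def face(p):
    """fit plane on orange face; return centroid, normal"""
    hsv=cv2.cvtColor(p['img'],cv2.COLOR_RGB2HSV)
    m=((hsv[...,0]>=5)&(hsv[...,0]<=20)&(hsv[...,1]>150)&(hsv[...,2]>60)).astype(np.uint8)
    c=cloud(p); m&=((p['range_z']>0)&(p['range_z']<1.2)&(c[...,2]<.5)&(c[...,2]>.03)).astype(np.uint8)
    k,l,st,_=cv2.connectedComponentsWithStats(m); i=1+st[1:,4].argmax(); s=cv2.erode((l==i).astype(np.uint8),np.ones((3,3)))>0
    X=c[s]; best=None; rng=np.random.default_rng(0)
    for _ in range(400):
        a=X[rng.choice(len(X),3,False)];n=np.cross(a[1]-a[0],a[2]-a[0]);N=np.linalg.norm(n)
        if N<1e-9: continue
        n/=N;q=abs((X-a[0])@n)<.0025
        if best is None or q.sum()>best.sum(): best=q
    Y=X[best];c0=Y.mean(0);n=np.linalg.svd(Y-c0)[2][2];n*=np.sign(n@(np.array(p['eye'])-c0))
    print('face px',len(X),len(Y),'cen',np.round(c0,4),'n',np.round(n,3),'rms',((Y-c0)@n).std(),'elev deg',np.degrees(np.arcsin(n[2])),'az',np.degrees(np.arctan2(n[1],n[0])),'ext',np.ptp(Y,axis=0))
    return s,c,c0,n
E
python3 -c "
from face import *
plan([.5445,.2098,.106],78.4)
p=ctrl.get_image('scene');save(p,'scene4');face(p)
face(pickle.load(open('/tmp/scene0.pkl','rb')));face(pickle.load(open('/tmp/scene3.pkl','rb')))
im=p['img'][90:240,280:460,::-1];cv2.imwrite('pics/scene4z.png',cv2.resize(im,None,fx=4,fy=4))"
```

```text
t 5.35 q [ 2.410e-01  5.300e-02  1.818e+00 -1.000e-03  1.249e+00 -1.130e+00] pos [0.5487 0.2108 0.113 ] 
R [[-0.98, 0.199, 0.022], [0.199, 0.98, 0.005], [-0.02, 0.009, -1.0]] F [ 0.05 -0.15 -3.38] M [-0.03  0.04 -0.01] open 0.0315640306631196
az_y 78.53217061208005 tilt 1.2721400210963802 delta tool [ 0.004  -0.0019  0.0069] turn 0.002306812355172988
face px 394 389 cen [0.5624 0.2065 0.1188] n [ 0.982 -0.19   0.011] rms 0.00100681005538595 elev deg 0.6212256458770522 az -10.972101767705551 ext [0.00807942 0.02872327 0.06664977]
face px 395 381 cen [0.5637 0.2054 0.0916] n [ 0.984 -0.179  0.006] rms 0.0010017700872547643 elev deg 0.3571185706389379 az -10.295297919339317 ext [0.00850631 0.02875615 0.06583889]
face px 384 370 cen [0.5637 0.2064 0.0914] n [ 0.978 -0.21   0.009] rms 0.0009942516597610692 elev deg 0.5066542442774886 az -12.140343243862665 ext [0.01033781 0.02865568 0.0660038 ]
```

View pics/scene4z.png

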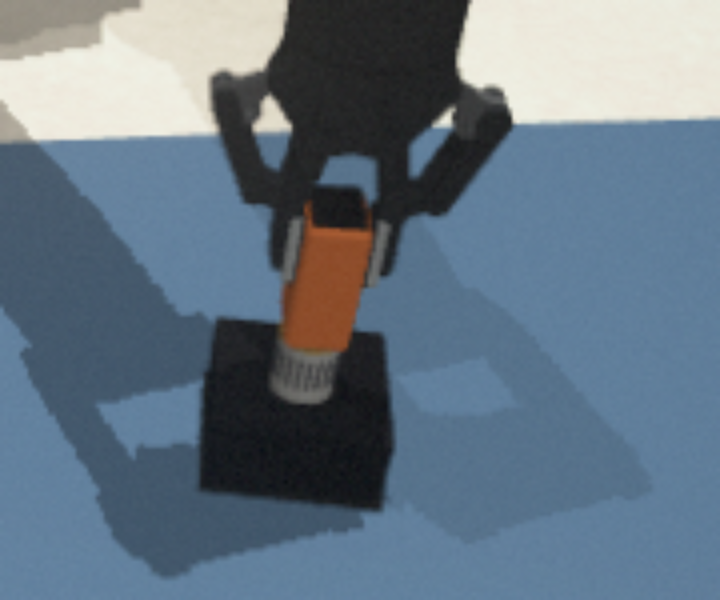

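Call:
apply_moves(
  deltas=[
    [0.005, 0, 0, 0, -1],
    [0.005, 0, 0, 0, -1],
    [0.005, 0, 0, 0, -1],
    [0.005, 0, 0, 0, -1],
    [0.005, 0, 0, 0, -1],
    [0, 0, 0, 0, -1],
    [0, 0, 0, 0, -1],
    [0, 0, 0, 0, -1],
  ],
)

```text
t: 6.4
tool_pos: [0.5264, 0.2146, 0.115]
tool_rot: [0.311, 3.094, 0.008]
contact_force: [2.3, -3.5, -2.7]
opening: 0.0317
```

```bash
python3 -c "
from face import *
plan([.5045,.2198,.114],78.4)
p=ctrl.get_image('scene');save(p,'scene5');face(p)
im=p['img'][90:240,280:460,::-1];cv2.imwrite('pics/scene5z.png',cv2.resize(im,None,fx=4,fy=4))"
```

```text
t 6.4 q [ 2.600e-01 -1.000e-03  1.868e+00 -7.000e-03  1.242e+00 -1.109e+00] pos [0.5264 0.2146 0.115 ] 
R [[-0.98, 0.199, 0.032], [0.199, 0.98, 0.002], [-0.031, 0.008, -0.999]] F [ 2.32 -3.47 -2.75] M [-0.58 -0.76  0.01] open 0.03171368750303762
az_y 78.5429326139583 tilt 1.8610638615522757 delta tool [0.0225 0.0007 0.0003] turn 0.002494644722054236
face px 437 421 cen [0.5447 0.2096 0.1243] n [ 0.952 -0.196  0.235] rms 0.0010913344992833196 elev deg 13.572546769048763 az -11.623038569736693 ext [0.022444   0.02979592 0.06581106]
```

View pics/scene5z.png

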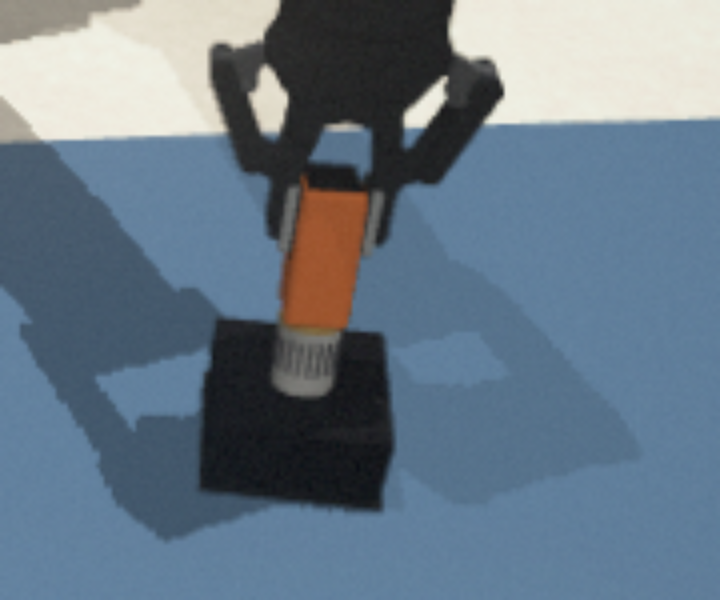

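Call:
apply_moves(
  deltas=[
    [0.005, 0, 0, 0, -1],
    [0.005, 0, 0, 0, -1],
    [0.005, 0, 0, 0, -1],
    [0.005, 0, 0, 0, -1],
    [0.004, 0, 0, 0, -1],
    [0, 0, 0, 0, -1],
    [0, 0, 0, 0, -1],
    [0, 0, 0, 0, -1],
  ],
)

```text
t: 7.45
tool_pos: [0.501, 0.2197, 0.1135]
tool_rot: [0.311, 3.095, 0.008]
contact_force: [3.4, -1.7, -3.0]
opening: 0.0316
```

```bash
python3 -c "
from face import *
plan([.5045,.2198,.114],78.4)
p=ctrl.get_image('scene');save(p,'scene6');face(p)
im=p['img'][90:240,280:460,::-1];cv2.imwrite('pics/scene6z.png',cv2.resize(im,None,fx=4,fy=4))"
```

```text
t 7.45 q [ 0.281 -0.049  1.919 -0.007  1.241 -1.087] pos [0.501  0.2197 0.1135] 
R [[-0.98, 0.199, 0.032], [0.199, 0.98, 0.002], [-0.031, 0.008, -0.999]] F [ 3.39 -1.69 -3.  ] M [-0.48 -0.82 -0.08] open 0.031640482483804806
az_y 78.53109136473464 tilt 1.812086203979185 delta tool [-0.0034  0.0008 -0.0004] turn 0.0022879759355520705
face px 453 421 cen [0.5248 0.214  0.1257] n [ 0.858 -0.211  0.467] rms 0.001095528818110181 elev deg 27.864255571949986 az -13.825820678392311 ext [0.03513727 0.03124212 0.06161193]
```

View pics/scene6z.png

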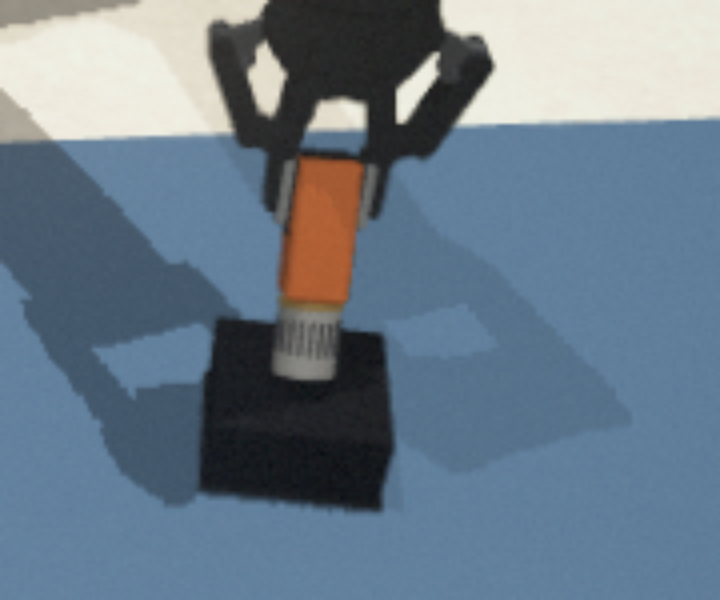

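Call:
apply_moves(
  deltas=[
    [0, 0, 0, 0, -1],
    [-0.0015, 0, -0.008, 0, -1],
    [-0.001, 0, -0.02, 0, -1],
    [0, 0, -0.03, 0, -1],
    [0, 0, -0.03, 0, -1],
    [0, 0, -0.03, 0, -1],
    [0, 0, 0, 0, -1],
    [0, 0, 0, 0, -1],
  ],
  grip_force=100,
)

```text
t: 8.5
tool_pos: [0.4919, 0.2217, 0.2305]
tool_rot: [0.311, 3.121, 0.013]
contact_force: [-0.3, -0.7, -3.8]
opening: 0.0306
```

```bash
python3 -c "
from face import *
plan([.46,-.22,.25],92.1)
p=ctrl.get_image('scene');save(p,'scene7');face(p)
im=p['img'][40:240,280:460,::-1];cv2.imwrite('pics/scene7z.png',cv2.resize(im,None,fx=3,fy=3))"
```

```text
t 8.5 q [ 0.282 -0.158  1.817  0.006  1.475 -1.091] pos [0.4919 0.2217 0.2305] 
R [[-0.98, 0.197, 0.006], [0.197, 0.98, 0.008], [-0.004, 0.009, -1.0]] F [-0.3  -0.74 -3.77] M [-0.02  0.1  -0.07] open 0.030599263000159062
az_y 78.62366149276326 tilt 0.552550505578714 delta tool [-0.0559 -0.4391 -0.0232] turn -0.23520647806457867
face px 561 519 cen [0.5167 0.2154 0.2404] n [ 0.88  -0.193  0.433] rms 0.0011187872766057908 elev deg 25.675240084102494 az -12.368025668298593 ext [0.03332867 0.03117333 0.06102609]
```

View pics/scene7z.png

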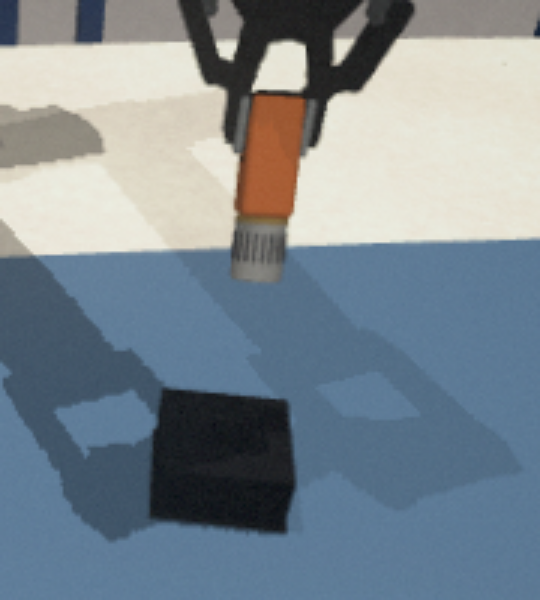

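Call:
apply_moves(
  deltas=[
    [0, 0, 0, -0.118, -1],
    [0, 0, 0, -0.118, -1],
    [0.009, -0.055, -0.001, 0, -1],
    [0.009, -0.055, -0.001, 0, -1],
    [0.009, -0.055, -0.001, 0, -1],
    [0.009, -0.055, -0.001, 0, -1],
    [0.009, -0.055, -0.001, 0, -1],
    [0.009, -0.055, -0.001, 0, -1],
  ],
)

```text
t: 9.55
tool_pos: [0.4457, -0.1155, 0.2187]
tool_rot: [0.086, -3.122, -0.017]
contact_force: [1.1, -0.5, -3.1]
opening: 0.0306
```

```bash
python3 -c "
from face import *
plan([.436,-.2224,.2334],92.1)"
```

```text
t 9.55 q [-4.170e-01 -3.350e-01  1.984e+00  2.000e-03  1.515e+00 -2.043e+00] pos [ 0.4457 -0.1155  0.2187] 
R [[-0.998, -0.055, -0.019], [-0.055, 0.998, 0.011], [0.018, 0.012, -1.0]] F [ 1.13 -0.45 -3.12] M [ 0.  0. -0.] open 0.030614447422759206
az_y 93.14710958832492 tilt 1.2367417882371274 delta tool [ 0.0159 -0.1061 -0.0156] turn 0.018275509945472387
```

Call:
apply_moves(
  deltas=[
    [0.003, -0.02, -0.004, 0, -1],
    [0.003, -0.02, -0.004, 0, -1],
    [0.003, -0.02, -0.004, 0, -1],
    [0.003, -0.02, -0.003, 0, -1],
    [0.003, -0.015, -0.001, 0.018, -1],
    [0.0, -0.008, 0, 0, -1],
    [0, 0, 0, 0, -1],
    [0, 0, 0, 0, -1],
  ],
)

```text
t: 10.55
tool_pos: [0.43, -0.2227, 0.2218]
tool_rot: [0.045, -3.106, -0.038]
contact_force: [0.3, -0.2, -2.9]
opening: 0.031
```

```bash
python3 -c "
from face import *
plan([.436,-.2224,.2334],92.1)
for n in ('scene','top'):
  p=ctrl.get_image(n);save(p,n+'8');
  if n=='scene': face(p); im=p['img'][60:210,60:240,::-1];cv2.imwrite('pics/scene8z.png',cv2.resize(im,None,fx=4,fy=4))
  else: im=p['img'][170:300,280:460,::-1];cv2.imwrite('pics/top8z.png',cv2.resize(im,None,fx=4,fy=4))
"
```

```text
t 10.55 q [-6.310e-01 -2.570e-01  1.917e+00 -2.000e-03  1.525e+00 -2.230e+00] pos [ 0.43   -0.2227  0.2218] 
R [[-0.999, -0.028, -0.035], [-0.029, 0.999, 0.024], [0.035, 0.025, -0.999]] F [ 0.35 -0.22 -2.91] M [ 0.01 -0.01  0.03] open 0.030974697081366534
az_y 91.63032568593198 tilt 2.4453326818099597 delta tool [-0.0056  0.0004 -0.0118] turn -0.008197363192532793
face px 412 394 cen [ 0.4551 -0.2214  0.233 ] n [ 0.914 -0.001  0.405] rms 0.0010973806361209307 elev deg 23.897085525607704 az -0.03391882307341096 ext [0.02995612 0.0257346  0.0592118 ]
```

View pics/scene8z.png

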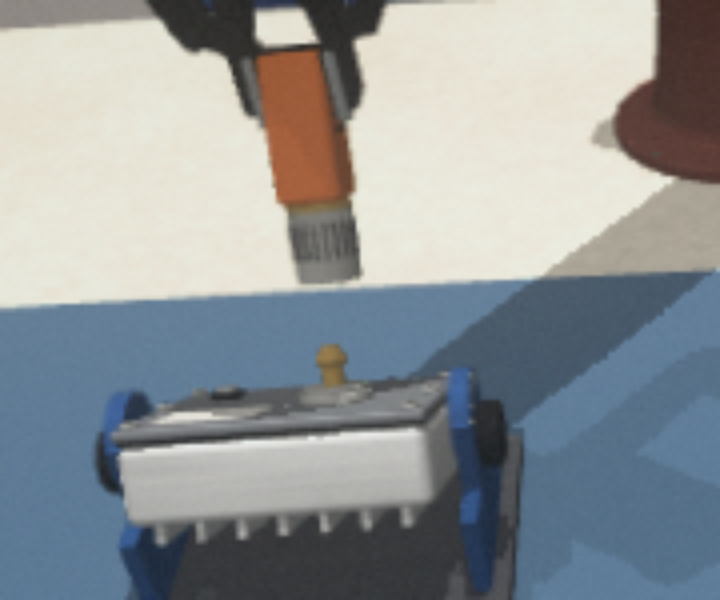

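View pics/top8z.png

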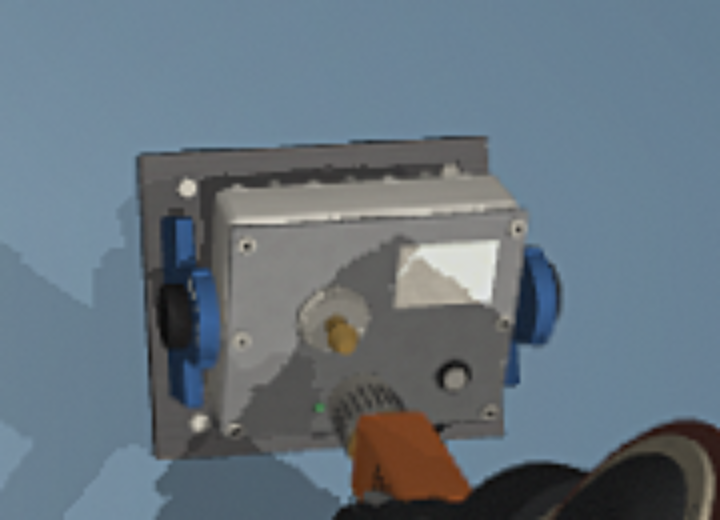

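```bash
cat > mouth.py <<'E'
from face import *
N=np.array([-.4697,-.0174,.8827]); SEAT=np.array([.5014,-.2200,.1118])
def est(p,o,Rm,rim=None,L=None):
    s,c,c0,nf=face(p)
    y=Rm[:,1]; nf=nf-y*(nf@y); nf/=np.linalg.norm(nf); a=np.cross(nf,y); a*=np.sign(a[2])
    tcp=np.array(o['tool_pos']); ax0=c0-.02*nf; ax0=ax0+y*((tcp-ax0)@y)   # axis point, jaw-centred laterally
    print('axis',np.round(a,4),'err rad',np.arccos(a@N),'err along tilt',np.degrees(np.arcsin(np.cross(N,a)@y)),'lateral deg',np.degrees(np.arcsin((a-N)@y)))
    piv=tcp-.021*Rm[:,2]; print('pivot dist to axis plane',(piv-ax0)@nf)
    if rim is not None:
        from scipy.optimize import brentq
        f=lambda t: proj(p,ax0-a*t+.016*nf)[1]-rim
        t=brentq(f,0,.2); m=ax0-a*t
        print('pivot above mouth',(piv-m)@a)
    else:
        m=piv-y*0-nf*((piv-ax0)@nf)-a*L
    d=m-SEAT; h=d@N; lat=d-h*N
    print('mouth',np.round(m,4),'h',h,'lateral world',np.round(lat,4),'along tool y',lat@y,'tool: need', np.round(Rm.T@(-lat),4),'axis in tool',np.round(Rm.T@N,3),np.round(Rm.T@a,3))
    return m,a
if __name__=='__main__':
    o,Rm=obs(); p=pickle.load(open('/tmp/scene8.pkl','rb')); m,a=est(p,o,Rm,130.2)
    im=p['img'][60:210,60:240,::-1].copy(); im=cv2.resize(im,None,fx=4,fy=4)
    for X,col in ((m,(0,255,0)),(m+.1*a,(0,255,0)),(SEAT,(0,0,255)),(SEAT+.02*N,(0,0,255)),(o['tool_pos'],(255,0,0))):
        u,v=proj(p,X); cv2.circle(im,(int((u-60+.5)*4),int((v-60+.5)*4)),4,col,-1)
    cv2.imwrite('pics/s8ov.png',im)
    q=pickle.load(open('/tmp/top8.pkl','rb'));im=cv2.resize(q['img'][170:300,280:460,::-1].copy(),None,fx=4,fy=4)
    for X,col in ((m,(0,255,0)),(m+.1*a,(0,255,0)),(SEAT,(0,0,255)),(SEAT+.02*N,(0,0,255)),(o['tool_pos'],(255,0,0))):
        u,v=proj(q,X); cv2.circle(im,(int((u-280+.5)*4),int((v-170+.5)*4)),4,col,-1)
    cv2.imwrite('pics/t8ov.png',im)
E
python3 mouth.py
```

```text
t 10.65 q [-6.300e-01 -2.580e-01  1.917e+00 -2.000e-03  1.525e+00 -2.230e+00] pos [ 0.4301 -0.2226  0.222 ] 
R [[-0.999, -0.029, -0.035], [-0.03, 0.999, 0.024], [0.035, 0.025, -0.999]] F [ 0.16  0.45 -4.62] M [-0.05 -0.04  0.04] open 0.03074953297241348
face px 412 394 cen [ 0.4551 -0.2214  0.233 ] n [ 0.914 -0.001  0.405] rms 0.0010973806361209307 elev deg 23.897085525607704 az -0.03391882307341096 ext [0.02995612 0.0257346  0.0592118 ]
axis [-0.4049 -0.0341  0.9137] err rad 0.07325649442943762 err along tilt 4.103420454301695 lateral deg -1.0196261453663586
pivot dist to axis plane 0.0018011245088517828
pivot above mouth 0.09562204332834334
mouth [ 0.4679 -0.2199  0.1549] h 0.05372774855677486 lateral world [-0.0083  0.0011 -0.0044] along tool y 0.001192970881964337 tool: need [-0.0081 -0.0012 -0.0047] axis in tool [ 0.5    0.018 -0.866] [ 0.437 -0.    -0.899]
```

View pics/s8ov.png

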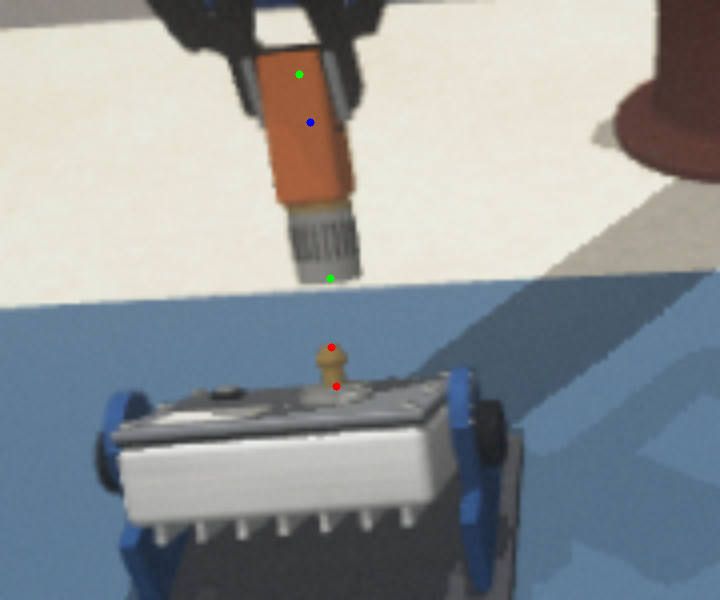

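View pics/t8ov.png

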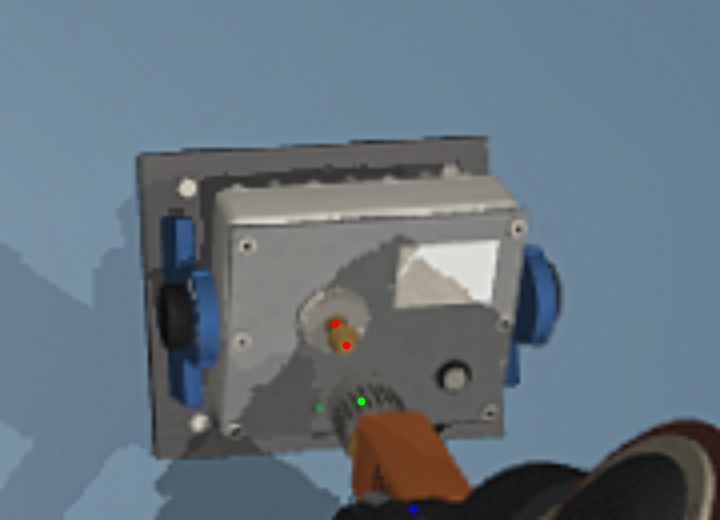

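Call:
apply_moves(
  deltas=[
    [-0.0085, -0.0015, 0.005, 0, -1],
    [-0.014, -0.0005, 0.016, 0, -1],
    [0, 0, 0, 0, -1],
    [0, 0, 0, 0, -1],
    [0, 0, 0, 0, -1],
    [0, 0, 0, 0, -1],
    [0, 0, 0, 0, -1],
    [0, 0, 0, 0, -1],
  ],
)

```text
t: 11.65
tool_pos: [0.454, -0.2231, 0.2016]
tool_rot: [0.048, -3.11, -0.034]
contact_force: [1.0, -0.3, -3.0]
opening: 0.0311
```

```bash
cat > look.py <<'E'
from mouth import *
k=sys.argv[1]; L=float(sys.argv[2]) if len(sys.argv)>2 else .0956
o,Rm=obs()
p=ctrl.get_image('scene');save(p,'scene'+k); m,a=est(p,o,Rm,None,L)
u,v=proj(p,m+.016*np.cross(Rm[:,1],a)); u0,v0=int(u)-60,int(v)-60
im=cv2.resize(p['img'][v0:v0+100,u0:u0+120,::-1].copy(),None,fx=5,fy=5)
for X,col in ((m+.016*np.cross(Rm[:,1],a),(0,255,0)),(SEAT,(0,0,255)),(SEAT+.02*N,(0,0,255))):
    u,v=proj(p,X); cv2.circle(im,(int((u-u0+.5)*5),int((v-v0+.5)*5)),2,col,-1)
cv2.imwrite(f'pics/look{k}.png',im)
E
python3 look.py 9
```

```text
t 11.65 q [-6.040e-01 -1.900e-01  1.894e+00 -1.000e-03  1.476e+00 -2.205e+00] pos [ 0.454  -0.2231  0.2016] 
R [[-0.999, -0.03, -0.032], [-0.031, 0.999, 0.021], [0.031, 0.022, -0.999]] F [ 0.98 -0.27 -3.01] M [-0.08 -0.03 -0.02] open 0.031077976787331377
face px 407 392 cen [ 0.4795 -0.2219  0.2123] n [0.912 0.019 0.41 ] rms 0.0010461844682498255 elev deg 24.232343060193557 az 1.1860234877692897 ext [0.0287842  0.02565643 0.05969755]
axis [-0.4097 -0.0327  0.9116] err rad 0.06774891513509103 err along tilt 3.7993351392642576 lateral deg -0.945583098549112
pivot dist to axis plane 0.0015751888501394043
mouth [ 0.4924 -0.2205  0.1348] h 0.0245334421901672 lateral world [ 0.0025 -0.      0.0013] along tool y -9.200678111690205e-05 tool: need [0.0025 0.0001 0.0014] axis in tool [ 0.497  0.017 -0.867] [ 0.439 -0.    -0.899]
```

View pics/look9.png

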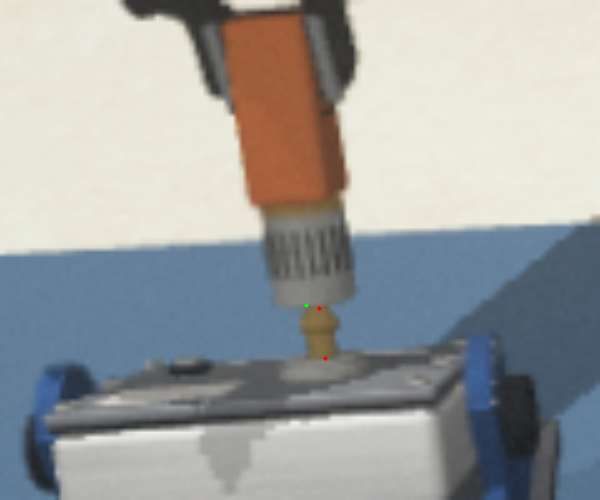

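Run:
```python
from mouth import *
p=pickle.load(open('/tmp/scene9.pkl','rb'))
a=np.array([-.41,-.0327,.9116]);nf=np.array([.912,0.02,.41])
f=lambda X:np.round(proj(p,X),2)
print('tip',f(SEAT+.02*N),'aligned rim',f(SEAT+.0245*N+.016*nf),'aligned centre sleeve z20',f(SEAT+.0245*N+.016*nf+.02*a), 'body z60',f(SEAT+.0245*N+.02*nf+.06*a))
print('est rim',f(np.array([.4924,-.2205,.1348])+.016*nf))
# measure sleeve columns by edges: rows near
c=cloud(p)
im=p['img'].astype(int)
for X in (SEAT+.0245*N+.016*nf+.008*a,SEAT+.0245*N+.016*nf+.02*a,SEAT+.0245*N+.02*nf+.06*a,SEAT+.0245*N+.02*nf+.09*a):
    u,v=f(X);v=int(round(v));u=int(round(u)); print(v,u,[(x,round(float(c[v,x,0]),3),round(float(c[v,x,1]),3)) for x in range(u-14,u+15,1) if c[v,x,0]>.44])
```

```text
tip [142.36 146.26] aligned rim [140.18 145.44] aligned centre sleeve z20 [138.6  135.36] body z60 [134.91 114.97]
est rim [139.75 145.58]
141 140 [(133, 0.496, -0.235), (134, 0.499, -0.232), (135, 0.501, -0.229), (136, 0.5, -0.227), (137, 0.503, -0.225), (138, 0.503, -0.223), (139, 0.505, -0.22), (140, 0.503, -0.219), (141, 0.502, -0.217), (142, 0.502, -0.215), (143, 0.5, -0.214), (144, 0.5, -0.212), (145, 0.499, -0.21), (146, 0.496, -0.209), (147, 0.496, -0.207), (148, 0.493, -0.206), (149, 0.49, -0.205)]
135 139 [(132, 0.494, -0.234), (133, 0.495, -0.232), (134, 0.495, -0.23), (135, 0.497, -0.227), (136, 0.497, -0.225), (137, 0.498, -0.223), (138, 0.5, -0.221), (139, 0.498, -0.219), (140, 0.497, -0.218), (141, 0.498, -0.215), (142, 0.497, -0.214), (143, 0.495, -0.212), (144, 0.495, -0.211), (145, 0.494, -0.209), (146, 0.492, -0.208), (147, 0.489, -0.206), (148, 0.485, -0.206)]
115 135 [(127, 0.486, -0.236), (128, 0.486, -0.234), (129, 0.487, -0.232), (130, 0.486, -0.23), (131, 0.485, -0.229), (132, 0.487, -0.227), (133, 0.486, -0.225), (134, 0.486, -0.223), (135, 0.487, -0.221), (
[... 180 characters left out ...]
 0.477, -0.207), (145, 0.469, -0.207), (146, 0.462, -0.207), (147, 0.455, -0.207)]
99 132 [(119, 0.459, -0.253), (120, 0.461, -0.25), (121, 0.463, -0.248), (122, 0.467, -0.244), (123, 0.466, -0.243), (124, 0.47, -0.24), (125, 0.474, -0.236), (126, 0.474, -0.234), (127, 0.474, -0.232), (128, 0.473, -0.231), (129, 0.475, -0.228), (130, 0.474, -0.227), (131, 0.473, -0.225), (132, 0.473, -0.223), (133, 0.474, -0.221), (134, 0.474, -0.219), (135, 0.474, -0.217), (136, 0.473, -0.216), (137, 0.473, -0.214), (138, 0.473, -0.212), (139, 0.473, -0.21), (140, 0.474, -0.208), (141, 0.471, -0.207), (142, 0.466, -0.206), (143, 0.467, -0.204), (144, 0.463, -0.204), (145, 0.461, -0.202), (146, 0.463, -0.2)]
```

Call:
apply_moves(
  deltas=[
    [0.001, -0.0005, 0.002, 0, -1],
    [-0.0015, -0.0002, 0.003, 0, -1],
    [-0.0015, 0, 0.003, 0, -1],
    [-0.0015, 0, 0.003, 0, -1],
    [0, 0, 0, 0, -1],
    [0, 0, 0, 0, -1],
    [0, 0, 0, 0, -1],
    [0, 0, 0, 0, -1],
  ],
)

```text
t: 12.7
tool_pos: [0.4576, -0.2235, 0.1897]
tool_rot: [0.048, -3.11, -0.034]
contact_force: [0.9, 1.0, -3.8]
opening: 0.0308
```

```bash
python3 look.py 10
```

```text
t 12.7 q [-0.6   -0.173  1.899 -0.     1.453 -2.202] pos [ 0.4576 -0.2235  0.1897] 
R [[-0.999, -0.03, -0.032], [-0.031, 0.999, 0.022], [0.031, 0.022, -0.999]] F [ 0.93  0.97 -3.76] M [-0.    0.02 -0.01] open 0.03081598444245253
face px 418 398 cen [ 0.4833 -0.2224  0.1996] n [0.912 0.028 0.409] rms 0.0011204399604955212 elev deg 24.124267563812932 az 1.7692442152188157 ext [0.02827268 0.02627615 0.06093913]
axis [-0.4078 -0.0329  0.9125] err rad 0.06985913031161711 err along tilt 3.9193038399424203 lateral deg -0.9597915027638177
pivot dist to axis plane 0.0016447425081723705
mouth [ 0.4957 -0.2208  0.1228] h 0.01240172634098147 lateral world [ 0.0001 -0.0006  0.0001] along tool y -0.0005739022505242189 tool: need [0.0001 0.0006 0.0001] axis in tool [ 0.497  0.017 -0.868] [ 0.437 -0.    -0.9  ]
```

View pics/look10.png

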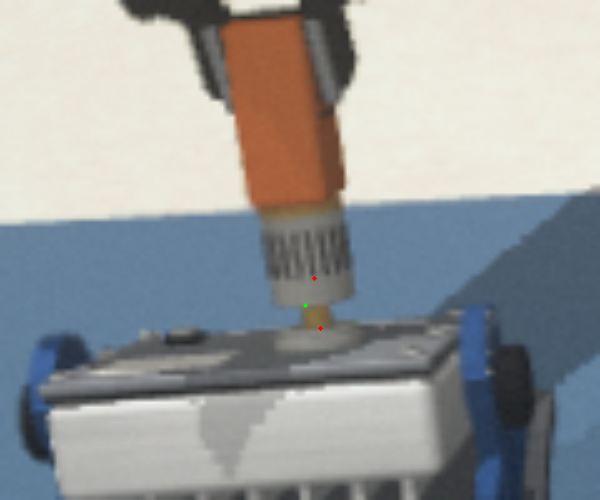

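Call:
apply_moves(
  deltas=[
    [-0.0006, 0.0005, 0.001, 0, -1],
    [0.0, 0, 0, 0, -1],
    [0.002, 0, 0.0007, 0, -1],
    [0.002, 0, 0.0007, 0, -1],
    [0.002, 0, 0.0007, 0, -1],
    [0.002, 0, 0.0007, 0, -1],
    [0, 0, 0, 0, -1],
    [0, 0, 0, 0, -1],
  ],
  grip_force=30,
)

```text
t: 13.75
tool_pos: [0.4536, -0.2235, 0.1887]
tool_rot: [0.048, -3.123, -0.031]
contact_force: [2.2, 0.2, -3.1]
opening: 0.0309
```

```bash
python3 look.py 11
```

```text
t 13.75 q [-0.608 -0.19   1.915  0.005  1.442 -2.211] pos [ 0.4536 -0.2235  0.1887] 
R [[-0.999, -0.031, -0.019], [-0.031, 0.999, 0.019], [0.018, 0.02, -1.0]] F [ 2.19  0.24 -3.08] M [ 0.05 -0.53 -0.06] open 0.03094002524093396
face px 434 417 cen [ 0.4789 -0.2221  0.2002] n [0.91  0.02  0.415] rms 0.0010606003920223183 elev deg 24.52922367525424 az 1.2888941102446143 ext [0.02917779 0.02619799 0.05959804]
axis [-0.4145 -0.0309  0.9095] err rad 0.06224447448081705 err along tilt 3.503455077475718 lateral deg -0.8406136904480535
pivot dist to axis plane 0.0013083380081644102
mouth [ 0.4924 -0.221   0.1222] h 0.013429126761616426 lateral world [-0.0026 -0.0008 -0.0014] along tool y -0.0007188876699135386 tool: need [-0.0026  0.0007 -0.0015] axis in tool [ 0.486  0.015 -0.874] [ 0.432  0.    -0.902]
```

View pics/look11.png

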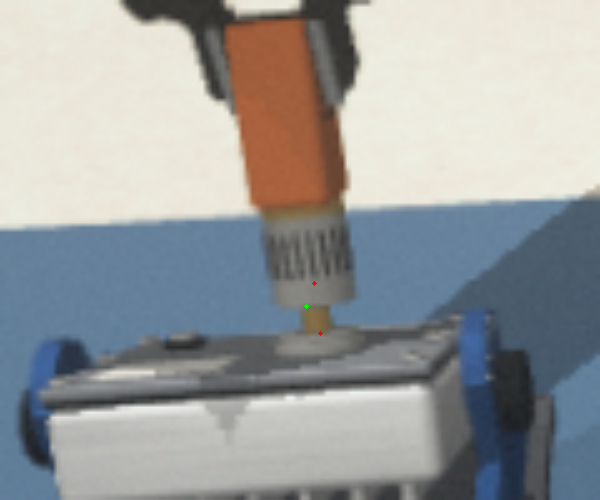

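Call:
apply_moves(
  deltas=[
    [0.0, 0.0005, 0.002, 0, -1],
    [0.001, 0, 0.002, 0, -1],
    [0.0015, 0, 0.0012, 0, -1],
    [0.0015, 0, 0.0012, 0, -1],
    [0.0015, 0, 0.0012, 0, -1],
    [0.0015, 0, 0.001, 0, -1],
    [0, 0, 0, 0, -1],
    [0, 0, 0, 0, -1],
  ],
  grip_force=25,
)

```text
t: 14.8
tool_pos: [0.4528, -0.2235, 0.186]
tool_rot: [-0.05, 3.139, 0.026]
contact_force: [3.3, 0.9, 1.4]
opening: 0.0308
```

```bash
python3 look.py 12
```

```text
t 14.8 q [-0.614 -0.203  1.932  0.015  1.422 -2.219] pos [ 0.4528 -0.2235  0.186 ] 
R [[-0.999, -0.032, 0.002], [-0.032, 0.999, 0.017], [-0.002, 0.017, -1.0]] F [3.31 0.92 1.37] M [ 0.17 -0.9  -0.01] open 0.030847705000598153
face px 421 407 cen [ 0.4779 -0.2226  0.1979] n [0.903 0.007 0.429] rms 0.001094204357473512 elev deg 25.387103865042448 az 0.45834125459609154 ext [0.03077267 0.02606022 0.06034313]
axis [-0.4284 -0.0288  0.9031] err rad 0.046638419309246344 err along tilt 2.6272915347703014 lateral deg -0.7075875402662707
pivot dist to axis plane 0.0011690322838779853
mouth [ 0.4927 -0.2211  0.1202] h 0.011494812082968738 lateral world [-0.0033 -0.0009 -0.0018] along tool y -0.0008538738939989829 tool: need [-0.0034  0.0009 -0.0018] axis in tool [ 0.468  0.012 -0.884] [ 0.427  0.    -0.904]
```

View pics/look12.png

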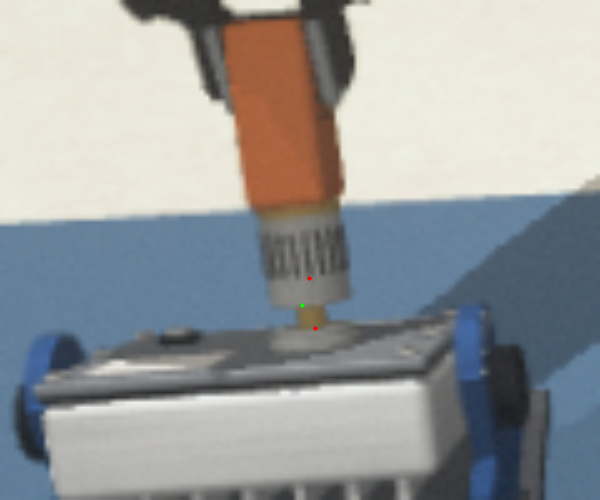

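Call:
apply_moves(
  deltas=[
    [0.002, 0.0003, 0.001, 0, -1],
    [0.002, 0, 0.001, 0, -1],
    [0.002, 0, 0.001, 0, -1],
    [0.002, 0, 0.001, 0, -1],
    [0.002, 0, 0.001, 0, -1],
    [0.002, 0, 0.001, 0, -1],
    [0, 0, 0, 0, -1],
    [0, 0, 0, 0, -1],
  ],
  grip_force=25,
)

```text
t: 15.85
tool_pos: [0.4508, -0.2234, 0.1844]
tool_rot: [-0.05, 3.107, 0.023]
contact_force: [3.2, 0.9, 1.0]
opening: 0.0311
```

```bash
python3 look.py 13
```

```text
t 15.85 q [-0.626 -0.228  1.955  0.033  1.396 -2.235] pos [ 0.4508 -0.2234  0.1844] 
R [[-0.999, -0.033, 0.033], [-0.032, 0.999, 0.015], [-0.034, 0.014, -0.999]] F [3.24 0.89 1.01] M [ 0.19 -0.97  0.02] open 0.03111954055594736
face px 424 411 cen [ 0.476  -0.2224  0.1962] n [0.882 0.033 0.471] rms 0.0010873594408411045 elev deg 28.07425038416163 az 2.1465537479221135 ext [0.03268842 0.02616776 0.05850751]
axis [-0.4699 -0.0279  0.8823] err rad 0.005571089156283531 err along tilt -0.03310376876255521 lateral deg -0.6032322986360856
pivot dist to axis plane 0.0014928977362934652
mouth [ 0.4937 -0.2211  0.1203] h 0.011152876491522162 lateral world [-0.0024 -0.0009 -0.0013] along tool y -0.0008163487584907663 tool: need [-0.0025  0.0008 -0.0012] axis in tool [ 0.44   0.011 -0.898] [ 0.44   0.    -0.898]
```

View pics/look13.png

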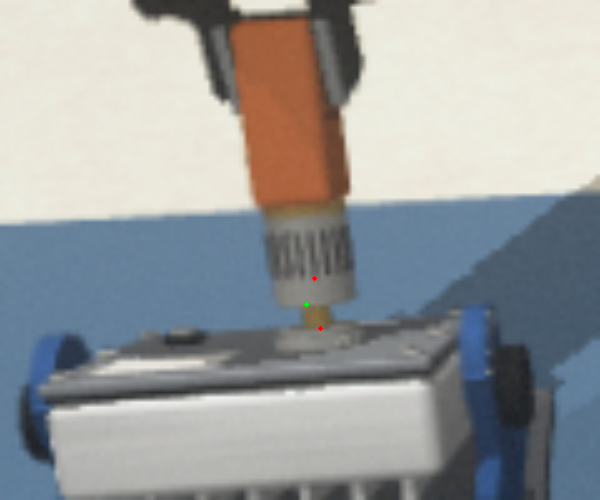

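Call:
apply_moves(
  deltas=[
    [-0.0015, 0.0005, 0, 0, -1],
    [-0.001, 0.0003, 0, 0, -1],
    [-0.0009, 0, 0.0018, 0, -1],
    [-0.0009, 0, 0.0018, 0, -1],
    [-0.0009, 0, 0.0018, 0, -1],
    [-0.0009, 0, 0.0018, 0, -1],
    [-0.0009, 0, 0.0018, 0, -1],
    [-0.0009, 0, 0.0018, 0, -1],
  ],
  grip_force=100,
)

```text
t: 16.9
tool_pos: [0.4562, -0.2229, 0.1771]
tool_rot: [-0.051, 3.118, 0.022]
contact_force: [-9.6, 3.2, 18.1]
opening: 0.0312
```

```bash
python3 look.py 14
```

```text
t 16.9 q [-0.615 -0.203  1.947  0.025  1.388 -2.223] pos [ 0.4562 -0.2229  0.1771] 
R [[-0.999, -0.033, 0.023], [-0.033, 0.999, 0.014], [-0.023, 0.014, -1.0]] F [-9.62  3.22 18.15] M [0.84 1.24 0.2 ] open 0.031207877472572317
face px 428 408 cen [ 0.4812 -0.2214  0.189 ] n [0.893 0.012 0.45 ] rms 0.0010831717584364737 elev deg 26.723284427496136 az 0.7658495701584969 ext [0.03106463 0.02615554 0.05816392]
axis [-0.4493 -0.0271  0.893 ] err rad 0.02317127861953808 err along tilt 1.2979947238210081 lateral deg -0.5838183500287972
pivot dist to axis plane 0.00130374444191958
mouth [ 0.4975 -0.2207  0.1121] h 0.002123072499907217 lateral world [-0.0029 -0.0006 -0.0016] along tool y -0.0005723107267562916 tool: need [-0.0029  0.0006 -0.0015] axis in tool [ 0.449  0.01  -0.893] [ 0.429 -0.    -0.903]
```

View pics/look14.png

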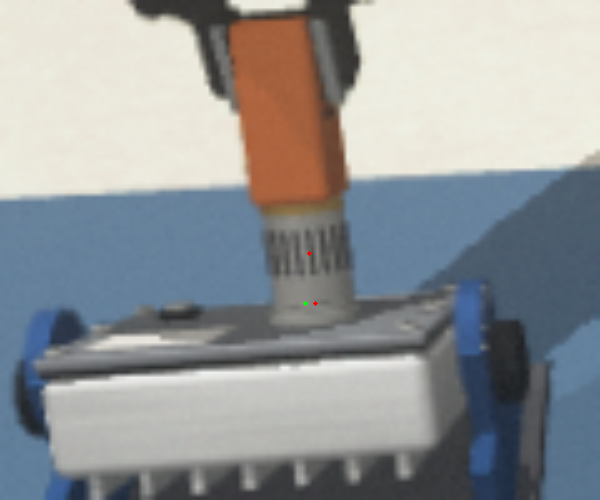

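Call:
apply_moves(
  deltas=[
    [-0.0003, 0.0003, 0.002, 0, -1],
    [0, 0.0003, 0.002, 0, -1],
    [0.0, 0.0002, 0.002, 0, -1],
    [0.0003, 0.0002, 0.002, 0, -1],
    [0.0003, 0.0002, 0.002, 0, -1],
    [0.0003, 0, 0.002, 0, -1],
    [0.0003, 0, 0.002, 0, -1],
    [0.0003, 0, 0.002, 0, -1],
  ],
  grip_force=100,
)

```text
t: 17.95
tool_pos: [0.4561, -0.2229, 0.1771]
tool_rot: [-0.055, 3.119, 0.017]
contact_force: [-4.4, 3.4, 10.3]
opening: 0.0307
```

```bash
python3 look.py 15
```

```text
t 17.95 q [-0.614 -0.204  1.948  0.022  1.386 -2.224] pos [ 0.4561 -0.2229  0.1771] 
R [[-0.999, -0.036, 0.022], [-0.035, 0.999, 0.011], [-0.023, 0.01, -1.0]] F [-4.37  3.37 10.3 ] M [0.68 0.28 0.08] open 0.03071611574457369
face px 413 392 cen [ 0.4808 -0.2213  0.1893] n [0.889 0.047 0.456] rms 0.0010909977518937107 elev deg 27.125886874389536 az 3.0193958339498232 ext [0.03292314 0.02573659 0.05873879]
axis [-0.4552 -0.0255  0.89  ] err rad 0.015745131238506606 err along tilt 0.915660776203769 lateral deg -0.4883616518476444
pivot dist to axis plane 0.0015250848663305521
mouth [ 0.4977 -0.2207  0.1123] h 0.002152880365559262 lateral world [-0.0026 -0.0007 -0.0014] along tool y -0.0005981123540142629 tool: need [-0.0027  0.0006 -0.0014] axis in tool [ 0.45   0.009 -0.893] [ 0.435 -0.    -0.9  ]
```

View pics/look15.png

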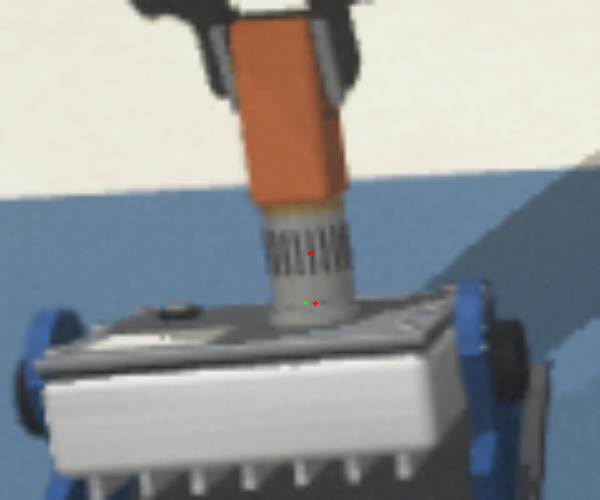

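Call:
apply_moves(
  deltas=[
    [-0.0006, 0.0002, 0.002, 0, -1],
    [-0.0006, 0.0002, 0.002, 0, -1],
    [-0.0006, 0.0002, 0.002, 0, -1],
    [-0.0006, 0.0002, 0.002, 0, -1],
    [-0.0006, 0.0002, 0.0025, 0, -1],
    [-0.0006, 0.0002, 0.0025, 0, -1],
    [-0.0006, 0.0002, 0.0025, 0, -1],
    [-0.0006, 0.0002, 0.0025, 0, -1],
  ],
  grip_force=100,
)

```text
t: 19.0
tool_pos: [0.457, -0.2228, 0.1778]
tool_rot: [-0.06, 3.134, 0.011]
contact_force: [-7.7, 3.7, 15.2]
opening: 0.0306
```

```bash
python3 look.py 16
python3 - <<'E'
from mouth import *
nf=np.array([.885,0.01,.465])
for k in ('13','16'):
    p=pickle.load(open(f'/tmp/scene{k}.pkl','rb'))
    f=lambda X:np.round(proj(p,X),2)
    hsv=cv2.cvtColor(p['img'],cv2.COLOR_RGB2HSV)
    for h in (0,.002,.004,.008,.011):
        S=SEAT+h*N
        print(k,h,'rim',f(S+.016*nf),'z40',f(S+.04*N+.016*nf),f(S+.04*N+.02*nf),'z112',f(S+.112*N+.02*nf))
    u=136
    for v in range(75,160): print(v,p['img'][v,134+(v>110)*4].tolist(),end=' ') if (v<90 or 115<v) else None
    print()
E
```

```text
t 19.0 q [-0.606 -0.194  1.938  0.01   1.397 -2.217] pos [ 0.457  -0.2228  0.1778] 
R [[-0.999, -0.038, 0.007], [-0.038, 0.999, 0.007], [-0.007, 0.007, -1.0]] F [-7.67  3.74 15.2 ] M [0.79 0.94 0.1 ] open 0.030648632848047728
face px 422 409 cen [ 0.4822 -0.2212  0.1891] n [0.898 0.026 0.439] rms 0.00112675413615805 elev deg 26.01386975606301 az 1.6785973161573604 ext [0.0317294  0.02595378 0.05959714]
axis [-0.4381 -0.0232  0.8986] err rad 0.0347631212616973 err along tilt 2.017994118690867 lateral deg -0.3975679177678644
pivot dist to axis plane 0.00148452290794534
mouth [ 0.4974 -0.2208  0.1123] h 0.00229987757867837 lateral world [-0.0029 -0.0008 -0.0016] along tool y -0.0006796175383882621 tool: need [-0.003   0.0007 -0.0015] axis in tool [ 0.464  0.007 -0.886] [ 0.432  0.    -0.902]
13 0 rim [141.56 157.27] z40 [139.08 137.07] [138.55 137.26] z112 [134.08  99.65]
13 0.002 rim [141.44 156.27] z40 [138.96 136.05] [138.42 136.23] z112 [133.96  98.58]
13 0.004 rim [141.32 155.27] z40 [138.83 135.02] [138.3  135.21] z112 [133.83  97.52]
13 0.008 rim [141.07 153.26] z40 [138.59 132.9
[... 2056 characters left out ...]
01, 64] 123 [172, 98, 60] 124 [173, 99, 62] 125 [174, 100, 64] 126 [174, 101, 65] 127 [171, 99, 61] 128 [171, 97, 61] 129 [171, 98, 62] 130 [173, 100, 65] 131 [172, 99, 61] 132 [172, 98, 60] 133 [171, 99, 62] 134 [172, 99, 61] 135 [163, 95, 61] 136 [137, 82, 55] 137 [131, 103, 66] 138 [135, 112, 71] 139 [132, 125, 114] 140 [128, 127, 123] 141 [126, 126, 122] 142 [129, 128, 124] 143 [114, 112, 109] 144 [99, 99, 96] 145 [100, 99, 98] 146 [87, 87, 84] 147 [85, 86, 85] 148 [81, 79, 80] 149 [83, 82, 80] 150 [81, 80, 80] 151 [116, 117, 113] 152 [133, 132, 128] 153 [136, 136, 131] 154 [137, 135, 130] 155 [132, 133, 128] 156 [138, 137, 132] 157 [125, 126, 120] 158 [133, 133, 129] 159 [145, 145, 138]
```

View pics/look16.png

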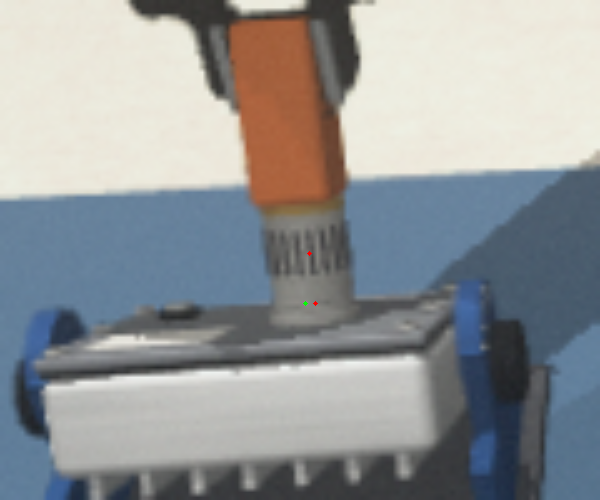

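Run:
```python
from mouth import *
for i in range(6):
    p=ctrl.get_image('scene'); o=ctrl.get_obs(); print(o['t'],np.round(o['tool_pos'],4),np.round(o['contact_force'],1),np.round(o['opening'],4))
o,Rm=obs(); p=ctrl.get_image('scene');est(p,o,Rm,None,.0956)
p=ctrl.get_image('top');save(p,'top17');cv2.imwrite('pics/top17z.png',cv2.resize(p['img'][170:300,280:460,::-1],None,fx=4,fy=4))
```

```text
19.1 [ 0.457  -0.2228  0.1778] [-7.6  2.5 14.7] 0.0308
19.15 [ 0.457  -0.2228  0.1778] [-8.9  2.7 16.4] 0.0308
19.2 [ 0.457  -0.2229  0.1778] [-9.1  3.6 15.9] 0.0305
19.25 [ 0.457  -0.2228  0.1778] [-8.1  3.7 16.2] 0.0309
19.3 [ 0.457  -0.2228  0.1778] [-8.6  2.5 15.1] 0.0308
19.35 [ 0.457  -0.2228  0.1778] [-8.3  4.1 16. ] 0.0308
t 19.35 q [-0.606 -0.194  1.938  0.01   1.396 -2.217] pos [ 0.457  -0.2228  0.1778] 
R [[-0.999, -0.038, 0.007], [-0.038, 0.999, 0.007], [-0.007, 0.007, -1.0]] F [-8.3   4.05 16.02] M [0.8  0.94 0.14] open 0.03081774606527122
face px 412 386 cen [ 0.4818 -0.2214  0.1901] n [0.898 0.029 0.439] rms 0.0011643084359708065 elev deg 26.034875147379616 az 1.8593338002237736 ext [0.03120169 0.02621266 0.05915112]
axis [-0.4384 -0.0233  0.8985] err rad 0.03442443989970851 err along tilt 1.9985770434403671 lateral deg -0.3989026945984948
pivot dist to axis plane 0.0013152143334784878
mouth [ 0.4976 -0.2208  0.1123] h 0.002281244307700939 lateral world [-0.0028 -0.0008 -0.0015] along tool y -0.0006697075336068041 tool: need [-0.0028  0.0007 -0.0015] axis in tool [ 0.464  0.007 -0.886] [ 0.432 -0.    -0.902]
```

View pics/top17z.png

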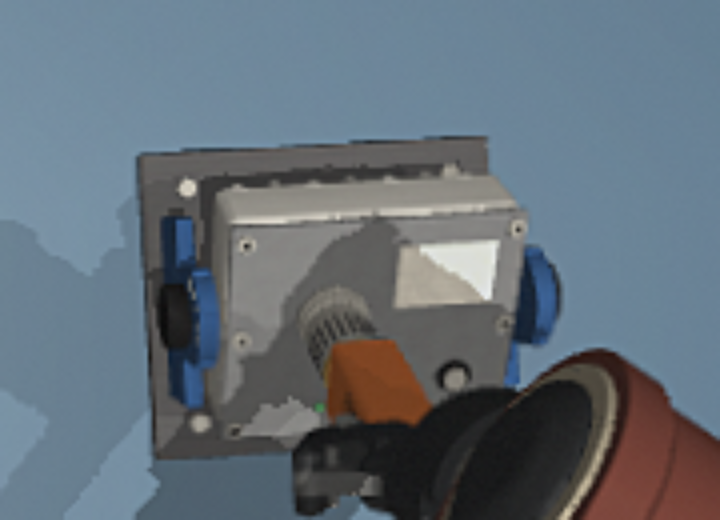

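Call:
apply_moves(
  deltas=[
    [0.0, 0, 0.003, 0, -1],
    [0.0003, 0, 0.003, 0, -1],
    [0.0003, 0, 0.0035, 0, -1],
    [0.0003, 0, 0.0035, 0, -1],
    [0.0003, 0, 0.0035, 0, -1],
    [0.0003, 0, 0.004, 0, -1],
    [0.0, 0, 0.004, 0, -1],
    [0, 0, 0.004, 0, -1],
  ],
  grip_force=100,
)

```text
t: 20.45
tool_pos: [0.457, -0.2232, 0.1777]
tool_rot: [-0.067, 3.134, 0.011]
contact_force: [-10.2, 5.9, 20.5]
opening: 0.0313
```

```bash
python3 look.py 18
python3 - <<'E'
from h import *
p=pickle.load(open('/tmp/scene18.pkl','rb'))
print([ (v,p['img'][v,138].tolist()) for v in range(133,141)],[ (v,p['img'][v,141].tolist()) for v in range(150,165)])
E
```

```text
t 20.45 q [-0.606 -0.194  1.938  0.01   1.396 -2.222] pos [ 0.457  -0.2232  0.1777] 
R [[-0.999, -0.043, 0.007], [-0.043, 0.999, 0.007], [-0.007, 0.007, -1.0]] F [-10.24   5.94  20.47] M [1.26 1.1  0.2 ] open 0.03125177941205167
face px 405 379 cen [ 0.4821 -0.2211  0.189 ] n [0.897 0.027 0.44 ] rms 0.001111854733047877 elev deg 26.1293934559881 az 1.7268930346266462 ext [0.03240776 0.02555451 0.05915122]
axis [-0.4398 -0.0249  0.8977] err rad 0.03308664372704936 err along tilt 1.9003791335703777 lateral deg -0.4954147057619419
pivot dist to axis plane 0.0015250516486399214
mouth [ 0.4975 -0.221   0.1122] h 0.0022435698678797363 lateral world [-0.0029 -0.0009 -0.0015] along tool y -0.000826767967808127 tool: need [-0.0029  0.0008 -0.0015] axis in tool [ 0.464  0.009 -0.886] [ 0.434  0.    -0.901]
[(133, [173, 99, 62]), (134, [172, 100, 63]), (135, [163, 94, 62]), (136, [138, 83, 58]), (137, [133, 105, 68]), (138, [133, 112, 72]), (139, [129, 124, 111]), (140, [132, 132, 127])] [(150, [85, 84, 83]), (151, [120, 118, 116]), (152, [137, 135, 132]), (153, [138, 138, 134]), (154, [138, 137, 131]), (155, [139, 138, 133]), (156, [140, 140, 134]), (157, [129, 129, 125]), (158, [137, 137, 133]), (159, [145, 145, 141]), (160, [138, 136, 131]), (161, [102, 103, 102]), (162, [91, 93, 93]), (163, [133, 136, 138]), (164, [159, 161, 165])]
```

View pics/look18.png

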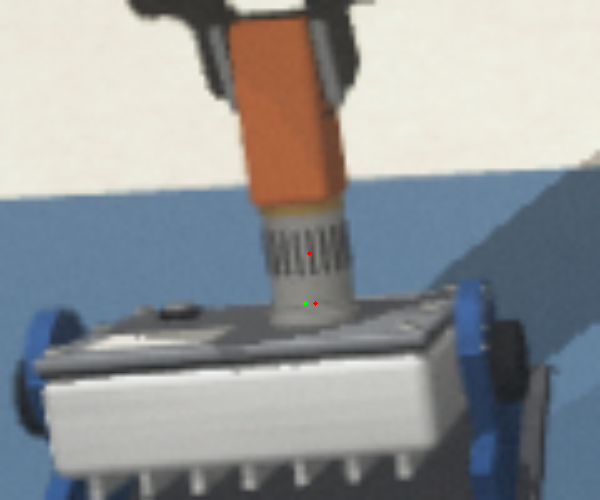

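```bash
python3 -c "
from h import *
obs(); print(ctrl.finish_job()); obs()"
```

```text
t 20.5 q [-0.606 -0.194  1.938  0.01   1.396 -2.222] pos [ 0.457  -0.2232  0.1777] 
R [[-0.999, -0.043, 0.007], [-0.043, 0.999, 0.007], [-0.007, 0.007, -1.0]] F [-10.27   5.28  21.07] M [1.21 1.16 0.26] open 0.030891398497531516
the job is handed in; nothing more can be done
None
the job is handed in; nothing more can be done
```

I lifted the tester out of the dock and pressed its coupler onto the nipple. I handed the job in at 20.5 s, still holding the coupler home, with the grip set to 100 N. No verdict was reported.

**Tilting the tester:** the moves can't tilt the tool, so I tipped the tester about 28° in the fingers by levering its sleeve against the dock rim. About 4° of that was lost on the way. I got it back by levering the coupler gently on the nipple's nose, which read about 3 N at the wrist, before pressing on.

**Last checks that agreed:**
- **Push:** about 25 N along the nipple axis. The tool did not move when the push rose from about 20 N to 25 N, so the rim is against a hard stop. The spring alone gives only 11 N.
- **Angle:** the tester's axis was about 0.033 rad off the cover normal, against a limit of 0.09.
- **Seating:** the camera shows the rim sitting on the shoulder with no gap.
- **Hold:** the push stayed steady over about 0.25 s of holding at the roughly 20 N push.

**Checks that disagreed or were not made:**
- **Mouth position:** my camera and arm estimate put the mouth about 2.2 mm above the seat and 3.3 mm to the side, or about 4 mm in all against the 4.5 mm limit. I took the height as calibration error (about 2 mm), because the hard stop and closed seam contradict it. The sideways offset may be partly real: I estimate the nipple's head limits it to about 3 mm.
- **Tilt drift:** the angle slipped by about 1° in each of the two calls that pressed straight along the axis, and stayed put when I pressed more vertically in the last call.
- **Enclosure and loose items:** I did not measure them again at the end. The enclosure looked unmoved in the pictures, and the arm's path kept clear of the loose items.

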